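# Level the mirrored dresser tray with its two wing knobs

## Task

The mirrored tray on the dresser slopes, so lipsticks roll off it. Turn the two wing knobs at its front corners until the tray sits level both front to back and side to side, then let go. Do not lean on the tray itself, and leave everything else on the dresser where it stands.

Things in the scene. Friction and masses are not known exactly. Their poses are not given: they have to be found in the camera images.
- stand: Fixed levelling stand, about 260 x 300 mm, an aluminium Y frame 12 mm thick. Origin on the dresser; x points to its back (away from the robot at yaw 0), y to its left, z up. Ball pivot of the tray at (20, 0) mm; two upright brass jack screws, 12 mm thick, at (-110, 125) mm (left) and (-110, -125) mm (right), each with a knob on top.
- knob_left (a point): On the axis of the left (+y) knob, on its disc's upper face, 100 mm above the dresser. Black disc 90 mm across, 10 mm thick, with an upright metal wing across it: a bar 90 mm long, 14 mm thick, 26 mm tall over the disc, round hub 22 mm across amid. Turns about the vertical, keeps its height. The axes given do not turn with it: which way the wing points is random, to be seen or felt.
- knob_right (a point): The same point of the right (-y) knob, alike, but its screw leans (up to 6 degrees) while the left corner is off level. Either knob: clockwise from above raises its corner of the tray, anticlockwise lowers it, 24 mm a turn (3.8 mm a radian), with end stops 19 mm above and below level. Takes 0.12 N m (some 3.5 N at the wing's end), no play, stays where left. Push the wing round with a fingertip, or pinch it from above.
- tray: Mirrored glass tray in a brass rim, 180 x 200 mm, glass 6 mm thick, rim top 11 mm above the origin, a brass ear at each front corner. Tilts on a ball pivot under its middle (the origin, 62 mm above the dresser, fixed, 18 mm in front of the glass's centre) and is held at the ears by the screws. z is the normal of the glass: upright when level. Pressed, it gives a little and springs back.
- tray_pivot (a point): Point of the tray 6 mm above the ball pivot; 68 mm above the dresser when level.
- ear_left (a point): Top of the brass ear (a 36 mm disc) on the left screw, under the left knob. As high as tray_pivot (68 mm above the dresser) when this corner is right. Its height depends on the left knob only, which starts up to 4.4 rad from level either way.
- ear_right (a point): The same on the right screw, under the right knob; its height depends on the right knob only, which starts 1.8 to 4.4 rad too low.
- tray_mid (a point): Middle of the upper face of the glass; axes as the tray's.
- lipstick_a_mid (a point): Bystander, loose, to be left alone: lipstick tube, upright black plastic cylinder with a brass band, 26 mm across, 78 mm tall, standing on the dresser between the two knobs, in front of the tray. Point at its centre, half-way up.
- lipstick_b_mid (a point): Bystander, loose, to be left alone: second lipstick tube, like the first but 70 mm tall, standing in front of the stand on the robot's side. Point at its centre, half-way up.
- brush_cup_mid (a point): Bystander, loose, to be left alone: silicone makeup brush cup, 80 mm across, 100 mm tall, four brushes standing in it up to about 210 mm. Point at its centre, half-way up (half-way up the cup).
- dish_mid (a point): Bystander, loose, to be left alone: hand-painted round ceramic jewellery dish, 100 mm across, 26 mm tall, left of the stand. Point at its centre, half-way up.
- perfume_mid (a point): Bystander, loose, to be left alone: round glass jar-like perfume bottle, 50 mm across, 100 mm tall, right of the stand. Point at its centre, half-way up.
- fan_mid (a point): Bystander, loose, to be left alone: white mini fan on a round foot 88 mm across, 180 mm tall. Point at its centre, half-way up.
- vanity_mirror_mid (a point): Bystander, loose, to be left alone: hand mirror lying flat, head 90 mm across, 10 mm thick, handle 100 mm long. Point at its centre, half-way up (centre of the head).

How it is judged:
At the end, for the whole second after the job is handed in: The tray is level: the normal of its glass within 0.014 rad (0.8 degrees, 2.5 to 3 mm at one ear) of vertical, at rest, and nothing touched (angle between tray's own z axis and vertical below 0.014 rad and angular speed of tray below 0.02 rad/s).
It fails at once if a bystander is moved more than 15 mm (distance of any of lipstick_a_mid, lipstick_b_mid, brush_cup_mid, dish_mid, perfume_mid, fan_mid, vanity_mirror_mid from where it was at the start of the episode above 0.015 m).
It fails at once if the robot leans on the tray (more than 8 N) (contact force between any of the fingers, the arm and tray above 8 N).
It also fails if it takes over 67 s, if anything falls off the work surface, if the arm or the gripper's body presses on something with over 40 N, if the wrist force passes 120 N, or if a joint passes its speed limit or range.

## Robot

A 6-joint arm with a two-finger parallel gripper is mounted at the origin on the work surface. World frame = base frame: x ahead of the robot, y to its left, z up, the work surface at z = 0. Lengths are in m, angles in rad, forces in N, time in s.
With the tool pointing down it reaches from about 0.325 to 0.85 m from the base axis. Payload 15.5 kg.
Tool frame: the origin (TCP) lies at the very end of the fingers, on their centre line; the grasp point (between the pads) lies 19 mm behind it (manip.grasp_offset is the distance from the TCP to the grasp point, in m); z points along the fingers, y is the direction in which the jaws open and shut (so a half turn about z gives the same grasp; the last joint's range is limited). The gripper opens to 91 mm and grips with 3 to 60 N. Pads are 32 mm wide; open, the fingers measure 118 mm over their backs; the gripper's body (76 mm by 178 mm) begins 60 mm behind the grasp point.
Start: joints at [-1.381, 0.494, 1.345, -0, 1.302, -0.096], TCP at [0.176, -0.6, 0.214] pointing down, gripper open.
Joint ranges: [-2.91, 2.91], [-0.82, 2.16], [0.22, 2.67], [-1.22, 4.37], [0.12, 2.79], [-3.08, 3.08]. Speed limits (rad/s): [1.89, 1.89, 2.57, 3.01, 3.01, 3.01].

## Interface

Orientations are given as a unit quaternion [x, y, z, w].
In Python, from workcell import sensors, vision, manip gives the robot as it stands.
- The arm moves only by the shell command python3 -m creep 'ROWS' [FORCE]. ROWS is JSON, a list of rows, each an object of numbers: "jaw": the closure, from -1 (fully open) to 1 (shut); "dx", "dy", "dz": the shift along the tool's x, y, z in mm; "wx", "wy", "wz": the turn, a rotation vector about the tool's x, y, z in degrees. A call has 1 to 8 rows; each row is the pose to reach, as a shift and turn from the pose measured when the call began, along the tool's axes at that moment; what a row does not reach only later rows make up. A row lasts 1/8 s, in which the tool goes at most 62.5 mm and 10.7 degrees, less where a joint would pass 70% of its speed; a pose out of reach is approached as far as the arm can. A call with a gripper value outside its range is refused whole. The fingers move at their own pace and stop on an object; FORCE is the grip in N (left out, the last holds). Time passes only in rows, so rows that repeat a pose let the fingers close. It gives the time, the measured TCP pose, the force and the opening at its end, in the units of the state.
- sensors.read_state(): the state, without advancing time (a new reading comes with each control period).
- vision.grab_frame(name): name is "scene" or "top"; returns the picture (400x640x3 uint8, blue, green, red); there is no depth.
- vision.get_calibration(name): a dict with "K" (3x3 intrinsics, pixels), "pose" (4x4, takes a point from camera to world coordinates). Camera axes: x right, y down, z forward; pixel columns grow to the right and rows downward; lengths in m; the calibration is good to about 2 mm. A picture is of the moment at which its call begins. get_calibration takes no time and is no camera call.
- manip.close_job(): hands the job in, once; it reports no verdict.
The state is a dict: "time": time; "q": joint angles; "qd": joint speeds; "tau": joint torques, N m; "tool_pos": TCP position; "tcp_rot": TCP orientation; "wrist_force": force on the tool from outside, world axes, zero at the start; "ft_torque": the same for the moment, N m; "finger_gap": finger opening in m.
Only numpy, scipy, OpenCV 4.12 (cv2) and the standard library are available. Lean on these libraries where they do the work, as an engineer would, in place of code of your own. Each camera call takes 0.05 s, during which the arm holds its last target.

## Working session

There is one attempt and no reset: what is moved stays moved. The work goes in short steps, Python scripts to look and compute and a shell command to move; the robot and the scene stay as the last step left them, time stands still between calls to the robot, and variables do not carry over. Pictures are saved under pics/ and viewed, and the job is handed in when it is done.

```bash
ls; mkdir -p pics
python3 - <<'E'
from workcell import sensors, vision, manip
import cv2,numpy as np
s=sensors.read_state(); print(s['time'],s['tool_pos'],s['tcp_rot'],s['finger_gap'])
for n in ('scene','top'):
    cv2.imwrite(f'pics/{n}0.png',vision.grab_frame(n)); c=vision.get_calibration(n); print(n,np.round(c['K'],1).tolist(),np.round(c['pose'],3).tolist())
E
```

```text
pics
0.0 [ 0.17554752 -0.59945841  0.21335413] [ 9.89877787e-01  1.41921185e-01 -3.48798326e-05 -5.84698646e-04] 0.09117702143254587
scene [[469.9, 0.0, 324.6], [0.0, 469.9, 201.7], [0.0, 0.0, 1.0]] [[0.217, 0.799, -0.56, 1.324], [0.976, -0.186, 0.113, -0.162], [-0.014, -0.571, -0.821, 1.213], [0.0, 0.0, 0.0, 1.0]]
top [[403.0, 0.0, 321.2], [0.0, 403.0, 199.5], [0.0, 0.0, 1.0]] [[-0.005, -0.997, 0.072, 0.458], [-1.0, 0.004, -0.016, 0.021], [0.015, -0.073, -0.997, 1.22], [0.0, 0.0, 0.0, 1.0]]
```

View pics/scene0.png

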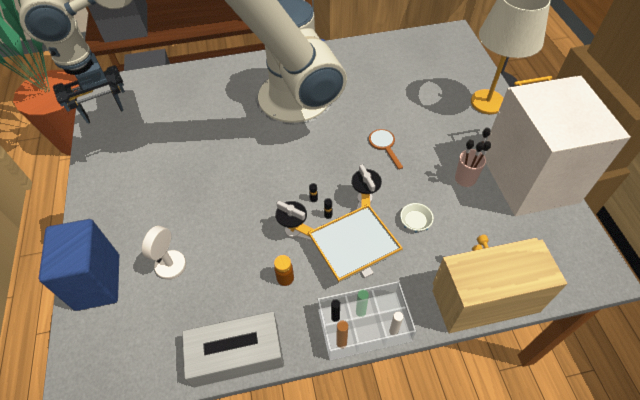

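View pics/top0.png

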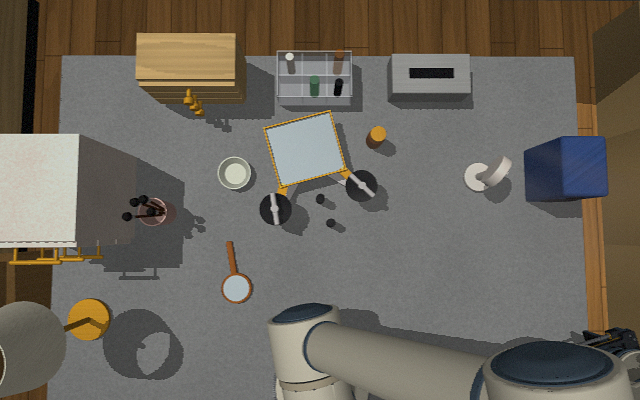

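The scene view shows the knobs at about (291,214) and (367,180). In the top view the left knob is at (275,209), the right at (361,186), and the lipsticks at (320,199) and (331,223). Next I'll zoom in to measure.

Run:
```python
import cv2,numpy as np
a=cv2.imread('pics/top0.png')[95:245,220:400]; b=cv2.imread('pics/scene0.png')[150:290,255:445]
cv2.imwrite('pics/topz.png',cv2.resize(a,None,fx=4.4,fy=4,interpolation=cv2.INTER_CUBIC)) if 0 else cv2.imwrite('pics/topz.png',cv2.resize(a,None,fx=4,fy=4,interpolation=cv2.INTER_CUBIC))
cv2.imwrite('pics/scenez.png',cv2.resize(b,None,fx=4,fy=4,interpolation=cv2.INTER_CUBIC))
```

```text
(no output)
```

View pics/topz.png

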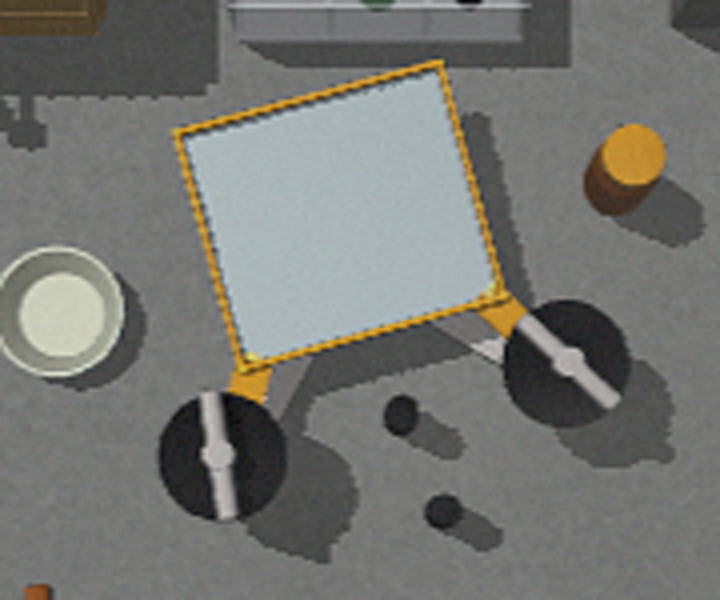

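View pics/scenez.png

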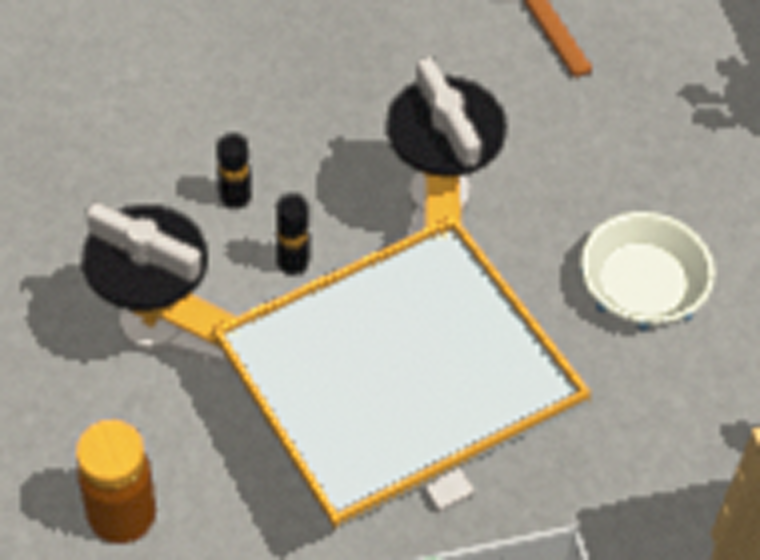

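```bash
cat > h.py <<'E'
import cv2,numpy as np
from workcell import sensors, vision, manip
C={n:vision.get_calibration(n) for n in ('scene','top')}
def proj(n,P):
    P=np.atleast_2d(P);T=np.linalg.inv(C[n]['pose']);p=(P@T[:3,:3].T+T[:3,3])@np.array(C[n]['K']).T;return p[:,:2]/p[:,2:]
def ray(n,uv):
    d=np.linalg.inv(C[n]['K'])@[uv[0],uv[1],1];M=np.array(C[n]['pose']);return M[:3,3],M[:3,:3]@d
def onz(n,uv,z):
    o,d=ray(n,uv);return o+d*(z-o[2])/d[2]
def tri(a,b):
    o1,d1=ray('scene',a);o2,d2=ray('top',b)
    t=np.linalg.lstsq(np.c_[d1,-d2],o2-o1,rcond=None)[0];p,q=o1+t[0]*d1,o2+t[1]*d2
    return (p+q)/2,np.linalg.norm(p-q)
def mask_rim(im):
    h=cv2.cvtColor(im,cv2.COLOR_BGR2HSV);return cv2.inRange(h,(12,110,110),(30,255,255))
E
python3 - <<'E'
from h import *
for n,(x,y,w,h) in {'top':(255,100,100,95),'scene':(300,195,110,90)}.items():
    im=cv2.imread(f'pics/{n}0.png')[y:y+h,x:x+w]; m=mask_rim(im)
    cv2.imwrite(f'pics/z_{n}.png',cv2.resize(im,None,fx=6,fy=6,interpolation=cv2.INTER_NEAREST))
K=lambda n,uv,z:np.round(onz(n,uv,z),4)
print('L',K('top',(220+218/4,95+455/4),.126),K('scene',(255+448/4,150+105/4),.126))
print('R',K('top',(220+568/4,95+362/4),.126),K('scene',(255+143/4,150+238/4),.126))
print('Ldisc',K('top',(220+222/4,95+456/4),.1),K('scene',(255+447/4,150+125/4),.1))
print('Rdisc',K('top',(220+566/4,95+363/4),.1),K('scene',(255+145/4,150+257/4),.1))
E
```

```text
L [0.5125 0.1308 0.126 ] [0.5218 0.1282 0.126 ]
R [ 0.5751 -0.1078  0.126 ] [ 0.5866 -0.11    0.126 ]
Ldisc [0.5131 0.1306 0.1   ] [0.5206 0.1294 0.1   ]
Rdisc [ 0.5772 -0.1094  0.1   ] [ 0.5852 -0.1103  0.1   ]
```

View pics/z_top.png

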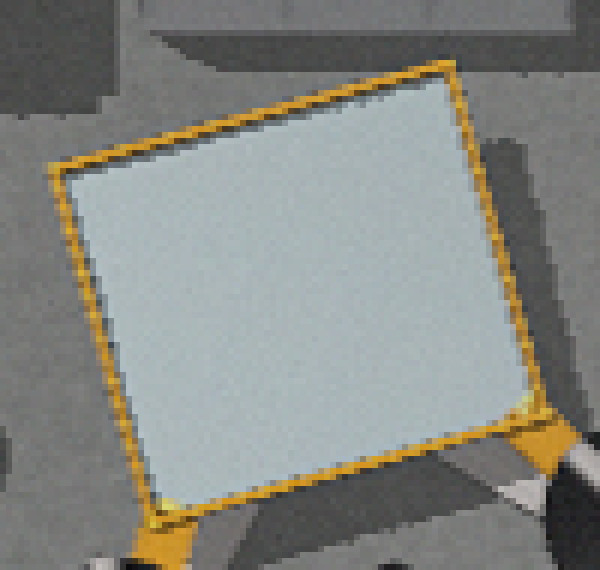

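View pics/z_scene.png

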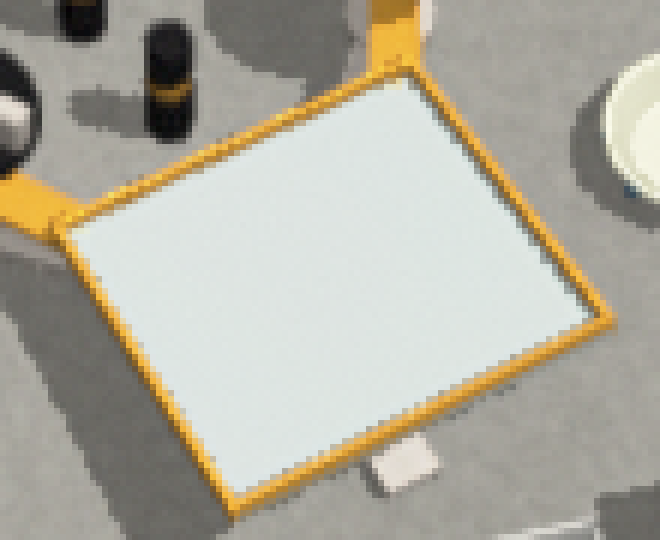

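Run:
```python
from h import *
P={'mirror .01':((381,140),(237,288)),
'perfcap .1':((255+110/4,150+452/4),(220+633/4,95+155/4)),
'dish rim .026':((255+648/4,150+267/4),(220+60/4,95+311/4)),
'lipA top .078':((255+292/4,150+203/4),(220+402/4,95+414/4)),
'lipB top .07':((255+232/4,150+142/4),(220+444/4,95+512/4)),
'Lwing .126':((255+448/4,150+105/4),(220+218/4,95+455/4)),
'Rwing .126':((255+143/4,150+238/4),(220+568/4,95+362/4)),
'Ldisc .1':((255+447/4,150+125/4),(220+222/4,95+456/4)),
'Rdisc .1':((255+145/4,150+257/4),(220+566/4,95+363/4)),
'handle end .01':((398.5,166.5),(229,241.5)),
}
for k,(a,b) in P.items():
    p,e=tri(a,b); print(k,np.round(p,4),round(e,4))
```

```text
mirror .01 [ 0.2819  0.2543 -0.006 ] 0.0019
perfcap .1 [ 0.7271 -0.1603  0.0903] 0.0002
dish rim .026 [0.6264 0.261  0.019 ] 0.0022
lipA top .078 [0.544  0.0054 0.0718] 0.0007
lipB top .07 [ 0.474  -0.025   0.0653] 0.0006
Lwing .126 [0.513  0.1317 0.1141] 0.0006
Rwing .126 [ 0.5767 -0.1094  0.1114] 0.0001
Ldisc .1 [0.5136 0.1317 0.0904] 0.0004
Rdisc .1 [ 0.5784 -0.1102  0.0898] 0.0008
handle end .01 [0.4206 0.2741 0.0096] 0.0067
```

```bash
cat > fit.py <<'E'
from h import *
from scipy.optimize import least_squares
from scipy.spatial.transform import Rotation as Ro
# fixed clicks (bystanders, initial frame): known z
PTS=[((381,140),(237,288),.01),((282.5,263),(378.25,133.75),.1),((417,216.75),(235,172.75),.026),
((328,200.75),(320.5,198.5),.078),((313,185.5),(331,223),.07)]
KN=[((366.75,181.25),(275.5,209),(-.11,.125,.1)),((291.25,214.25),(361.5,185.75),(-.11,-.125,.1))]
def projc(n,P,d):
    M=np.array(C[n]['pose']).copy(); M[:3,:3]=Ro.from_rotvec(d[3:])  .as_matrix()@M[:3,:3]; M[:3,3]+=d[:3]
    T=np.linalg.inv(M);p=(np.atleast_2d(P)@T[:3,:3].T+T[:3,3])@np.array(C[n]['K']).T;return p[:,:2]/p[:,2:]
def trayP(x,P):
    Rs=Ro.from_euler('z',x[2]).as_matrix();Rt=Ro.from_rotvec([x[4],x[3],0]).as_matrix()
    P=np.atleast_2d(P)@Rt.T+[.02,0,.062]
    return P@Rs.T+[x[0],x[1],0]
def standP(x,P):
    return np.atleast_2d(P)@Ro.from_euler('z',x[2]).as_matrix().T+[x[0],x[1],0]
X0,X1,Y=-.072,.108,.1
E={'front':((X0,-Y),(X0,Y)),'back':((X1,-Y),(X1,Y)),'left':((X0,Y),(X1,Y)),'right':((X0,-Y),(X1,-Y))}
NEAR={'scene':('back','right'),'top':('front',)}
def outline(im,n,x0):
    h=cv2.cvtColor(im,cv2.COLOR_BGR2HSV)
    g=im.astype(int)
    m=cv2.bitwise_or(mask_rim(im), ((g.min(2)>140)&(g[...,0]>=g[...,2]-4)).astype(np.uint8)*255)
    q=proj(n,trayP(x0,[[X0-.02,-Y-.02,.005],[X0-.02,Y+.02,.005],[X1+.02,Y+.02,.005],[X1+.02,-Y-.02,.005]]))
    r=np.zeros_like(m);cv2.fillPoly(r,[q.astype(np.int32)],255);m&=r
    # upsampled subpixel edge
    m=cv2.morphologyEx(m,cv2.MORPH_CLOSE,np.ones((5,5)))
    c=max(cv2.findContours(m,cv2.RETR_EXTERNAL,cv2.CHAIN_APPROX_NONE)[0],key=cv2.contourArea)[:,0].astype(float)
    L={}
    cen=c.mean(0)
    for k,e in E.items():
        a,b=proj(n,trayP(x0,[[*e[0],.006],[*e[1],.006]]))
        for it,t in enumerate((7,2,1.2)):
            d=b-a;l=np.linalg.norm(d);d=d/l;nn=np.array([-d[1],d[0]])
            s=(c-a)@d;w=np.abs((c-a)@nn)<t
            fr=.22 if k=='front' else .12
            if it==0: smin,smax=fr*l,(1-fr)*l
            sel=c[w&(s>smin)&(s<smax)]
            if len(sel)<10: break
            vx,vy,px,py=cv2.fitLine(sel.astype(np.float32),cv2.DIST_HUBER,0,.01,.01).ravel()
            dv=np.array([vx,vy]);dv*=np.sign(dv@d);p=np.array([px,py]);a=p+((a-p)@dv)*dv;b=p+((b-p)@dv)*dv
        nn=np.array([-dv[1],dv[0]]);off=.5*np.sign((a-cen)@nn)  # pixel half-width outward
        off*=abs(nn).max()
        L[k]=(a+nn*off,nn,len(sel))
    return L
def run(ims,x0,cal=None,vis=('scene','top'),edges=True):
    Ls={n:outline(ims[n],n,x0) for n in vis}
    np_=len(PTS)
    def res(v):
        x=v[:5];ds,dt=v[5:11],v[11:17];xy=v[17:].reshape(-1,2);r=[]
        for i,(a,b,z) in enumerate(PTS):
            P=[*xy[i],z];r+=list((projc('scene',P,ds)[0]-a)/1.);r+=list((projc('top',P,dt)[0]-b)/1.)
        for a,b,P in KN:
            P=standP(x,P);r+=list((projc('scene',P,ds)[0]-a)/1.);r+=list((projc('top',P,dt)[0]-b)/1.)
        for n in Ls:
            for k,e in E.items():
                if Ls[n][k][2]<10: continue
                z=0. if k in NEAR[n] else .011
                p=projc(n,trayP(x,[[*e[0],z],[*e[1],z]]),ds if n=='scene' else dt)
                r+=list((p-Ls[n][k][0])@Ls[n][k][1]/.3)
        for d in (ds,dt): r+=list(d[:3]/.002)+list(d[3:]/.003)
        r+=[x[3]/1,x[4]/1]
        return np.array(r)
    v0=np.r_[x0,np.zeros(12),np.concatenate([tri(a,b)[0][:2] for a,b,_ in PTS])]
    s=least_squares(res,v0,loss='soft_l1');v=s.x;r=res(v)
    cov=np.linalg.inv(s.jac.T@s.jac)
    print('stand',np.round(v[:3],4),'rot about y,x',np.round(v[3:5],4),'sd',np.round(np.sqrt(np.diag(cov))[:5],4),'cost',round(s.cost,2))
    print('cal',np.round(v[5:17]*1e3,1));print('res pts/knobs px',np.round(r[:28],1));print('edges px',np.round(r[28:-14]*.3,2),{n:[Ls[n][k][2] for k in E] for n in Ls})
    x=v[:5];z=standP(x,[[-.11,.125,.1],[-.11,-.125,.1]]);print('knobs',np.round(z,4).tolist())
    ears=trayP(x,[[-.13,.125,.006],[-.13,-.125,.006]])[:,2]-.068;print('ear L,R mm off level',np.round(ears*1e3,1),'rad to turn cw',np.round(-ears/.0038197,2))
    return v
if __name__=='__main__':
    import sys
    t=sys.argv[1]
    x0=np.array([.657,.035,.262,0,0])
    p=np.array([[.5135,.1317],[.578,-.110]]);y=np.arctan2(*( (p[0]-p[1])*[-1,1]));m=p.mean(0);x0[:3]=[*(m+.11*np.array([np.cos(y),np.sin(y)])),y]
    print(x0)
    run({n:cv2.imread(f'pics/{n}{t}.png') for n in('scene','top')},x0)
E
python3 fit.py 0
```

```text
[0.65203073 0.03921205 0.26078264 0.         0.        ]
stand [0.6516 0.0388 0.2668] rot about y,x [-0.1064  0.0157] sd [0.0033 0.0031 0.0041 0.0135 0.0103] cost 8.55
cal [ 0.2  0.4  0.9  1.   1.6  0.6 -0.2 -0.4 -0.6 -0.8  0.8 -1.5]
res pts/knobs px [-0.1 -1.2  0.  -0.6 -0.4 -1.  -0.2 -1.1 -1.  -0.2 -0.8 -0.5 -0.5 -0.4
 -0.4 -0.4 -0.2 -0.1 -0.2 -0.1 -0.6 -1.1 -0.4 -0.1 -0.8 -1.   0.  -0.9]
edges px [-0.11  0.39  0.44  0.01  0.05 -0.13  0.02 -0.07 -0.24 -0.33 -0.04  0.13
  0.19  0.2  -0.26 -0.04] {'scene': [31, 48, 35, 38], 'top': [37, 51, 45, 45]}
knobs [[0.5125, 0.1304, 0.1], [0.5784, -0.1108, 0.1]]
ear L,R mm off level [-11.9 -15.8] rad to turn cw [3.11 4.14]
```

```bash
python3 - <<'E'
s=open('fit.py').read()
s=s.replace("def projc","import numpy as _n\nPTS=[(_n.array(a)-.4,_n.array(b)-.4,z) for a,b,z in PTS];KN=[(_n.array(a)-.4,_n.array(b)-.4,P) for a,b,P in KN]\ndef projc",1)
open('fit.py','w').write(s)
E
python3 fit.py 0
python3 - <<'E'
from h import *
# wing angles: from topz clicks of the ends at z=.126
for nm,a,b in (('L',(209,392),(228,518)),('R',(518,320),(615,405))):
    p=onz('top',(220+a[0]/4-.375,95+a[1]/4-.375),.126);q=onz('top',(220+b[0]/4-.375,95+b[1]/4-.375),.126)
    d=p-q;print(nm,np.degrees(np.arctan2(d[1],d[0])),np.linalg.norm(d),(p+q)/2)
from scipy.spatial.transform import Rotation as R
s=sensors.read_state();print(R.from_quat(s['tcp_rot']).as_matrix().round(3),s['q'])
E
python3 -m creep --help | head -20
```

```text
[0.65203073 0.03921205 0.26078264 0.         0.        ]
stand [0.6523 0.039  0.2667] rot about y,x [-0.1054  0.0145] sd [0.0032 0.0032 0.0038 0.0125 0.0104] cost 5.25
cal [ 0.1  0.4  0.6  1.1  1.1 -0.  -0.1 -0.4 -0.2 -0.8  0.4 -0.8]
res pts/knobs px [ 0.2 -0.9  0.2 -0.4 -0.  -0.7  0.1 -0.7 -0.6  0.  -0.5 -0.2 -0.2 -0.
 -0.2 -0.1  0.1  0.2  0.   0.1 -0.3 -0.8 -0.1  0.1 -0.5 -0.6  0.3 -0.6]
edges px [-0.23  0.28  0.39 -0.04  0.06 -0.12  0.06 -0.04 -0.17 -0.21  0.01  0.21
  0.14  0.19 -0.33 -0.08] {'scene': [31, 48, 35, 38], 'top': [37, 51, 45, 45]}
knobs [[0.5132, 0.1306, 0.1], [0.5791, -0.1105, 0.1]]
ear L,R mm off level [-11.9 -15.5] rad to turn cw [3.12 4.06]
L 8.743198838907906 0.08660815344028215 [0.51361283 0.13148546 0.126     ]
R 48.261844135324885 0.08802651560222416 [ 0.57583099 -0.10566636  0.126     ]
[[ 0.96   0.281 -0.   ]
 [ 0.281 -0.96   0.001]
 [ 0.    -0.001 -1.   ]] [-1.38148610e+00  4.94096256e-01  1.34602801e+00 -2.62786807e-06
  1.30244193e+00 -9.54918508e-02]invalid input: not JSON, or not a number
```

```bash
python3 -m creep '[{"dx":265,"dy":-304,"dz":-10,"wz":-80,"jaw":-0.2},{"dx":265,"dy":-304,"dz":-10,"wz":-80,"jaw":-0.2},{"dx":265,"dy":-304,"dz":-10,"wz":-80,"jaw":-0.2},{"dx":265,"dy":-304,"dz":-10,"wz":-80,"jaw":-0.2},{"dx":265,"dy":-304,"dz":-10,"wz":-80,"jaw":-0.2},{"dx":265,"dy":-304,"dz":-10,"wz":-80,"jaw":-0.2},{"dx":265,"dy":-304,"dz":-10,"wz":-80,"jaw":-0.2},{"dx":265,"dy":-304,"dz":-10,"wz":-80,"jaw":-0.2}]' 15
cat > go.py <<'E'
import sys
from h import *
from scipy.spatial.transform import Rotation as R
s=sensors.read_state();M=R.from_quat(s['tcp_rot']).as_matrix()
x,y,z,yaw=map(float,sys.argv[1:5])
d=M.T@(np.array([x,y,z])-s['tool_pos'])*1000
y0=np.degrees(np.arctan2(M[1,0],M[0,0]))
G=np.array([[np.cos(np.radians(yaw)),np.sin(np.radians(yaw)),0],[np.sin(np.radians(yaw)),-np.cos(np.radians(yaw)),0],[0,0,-1]])
print('t',s['time'],'pos',s['tool_pos'].round(4),'yaw',y0.round(2),'gap',round(s['finger_gap'],4),'F',np.round(s['wrist_force'],1),'T',np.round(s['ft_torque'],2),'q6',round(s['q'][5],3))
print('dxyz',d.round(1),'w',np.degrees(R.from_matrix(M.T@G).as_rotvec()).round(2))
E
python3 go.py .5133 .131 .165 188.7
```

```text
t 0.1 pos [ 0.1756 -0.5995  0.2134] yaw 16.32 gap 0.0914 F [-0.2 -0.5 -0. ] T [ 0.01  0.01 -0.04] q6 -0.095
dxyz [ 529.4 -606.2   49.1] w [ 0.0000e+00 -8.0000e-02 -1.7238e+02]validation failed for argument at $[0]...
```

```bash
python3 -m creep '[{"dx":265,"dy":-304,"dz":-10,"wx":0,"wy":0,"wz":-80,"jaw":-0.2},{"dx":265,"dy":-304,"dz":-10,"wx":0,"wy":0,"wz":-80,"jaw":-0.2},{"dx":265,"dy":-304,"dz":-10,"wx":0,"wy":0,"wz":-80,"jaw":-0.2},{"dx":265,"dy":-304,"dz":-10,"wx":0,"wy":0,"wz":-80,"jaw":-0.2},{"dx":265,"dy":-304,"dz":-10,"wx":0,"wy":0,"wz":-80,"jaw":-0.2},{"dx":265,"dy":-304,"dz":-10,"wx":0,"wy":0,"wz":-80,"jaw":-0.2},{"dx":265,"dy":-304,"dz":-10,"wx":0,"wy":0,"wz":-80,"jaw":-0.2},{"dx":265,"dy":-304,"dz":-10,"wx":0,"wy":0,"wz":-80,"jaw":-0.2}]' 15
python3 go.py .5133 .131 .165 188.7
```

```text
time: 1.1
tool_pos: [0.3449, -0.2313, 0.2238]
tcp_rot: [0.664, 0.747, 0.0, -0.001]
wrist_force: [0.7, -0.1, -0.6]
finger_gap: 0.0547
t 1.1 pos [ 0.3449 -0.2313  0.2238] yaw 96.74 gap 0.0547 F [ 0.7 -0.1 -0.6] T [-0.03 -0.11 -0.01] q6 -0.854
dxyz [339.9 209.8  59.3] w [ 6.000e-02 -7.000e-02 -9.196e+01]
```

```bash
python3 -m creep '[{"dx":340,"dy":210,"dz":40,"wx":0,"wy":0,"wz":-92,"jaw":-0.2},{"dx":340,"dy":210,"dz":40,"wx":0,"wy":0,"wz":-92,"jaw":-0.2},{"dx":340,"dy":210,"dz":40,"wx":0,"wy":0,"wz":-92,"jaw":-0.2},{"dx":340,"dy":210,"dz":40,"wx":0,"wy":0,"wz":-92,"jaw":-0.2},{"dx":340,"dy":210,"dz":40,"wx":0,"wy":0,"wz":-92,"jaw":-0.2},{"dx":340,"dy":210,"dz":40,"wx":0,"wy":0,"wz":-92,"jaw":-0.2},{"dx":340,"dy":210,"dz":40,"wx":0,"wy":0,"wz":-92,"jaw":-0.2},{"dx":340,"dy":210,"dz":40,"wx":0,"wy":0,"wz":-92,"jaw":-0.2}]' 15
python3 go.py .5133 .131 .15 188.7
python3 - <<'E'
from h import *
cv2.imwrite('pics/s1.png',vision.grab_frame('scene'));cv2.imwrite('pics/t1.png',vision.grab_frame('top'))
a=cv2.imread('pics/s1.png')[70:270,255:455];b=cv2.imread('pics/t1.png')[95:295,180:380]
cv2.imwrite('pics/c1.png',cv2.resize(np.hstack([a,b]),None,fx=2,fy=2,interpolation=cv2.INTER_CUBIC))
E
```

```text
time: 2.1
tool_pos: [0.5139, 0.1331, 0.1836]
tcp_rot: [-0.024, 1.0, 0.001, -0.0]
wrist_force: [-1.1, -0.8, 0.3]
finger_gap: 0.0547
t 2.1 pos [0.5139 0.1331 0.1836] yaw -177.23 gap 0.0547 F [-1.1 -0.8  0.3] T [ 0.06 -0.15  0.01] q6 -1.48
dxyz [ 0.6 -2.1 33.6] w [ 0.1  -0.05 -5.93]
```

View pics/c1.png

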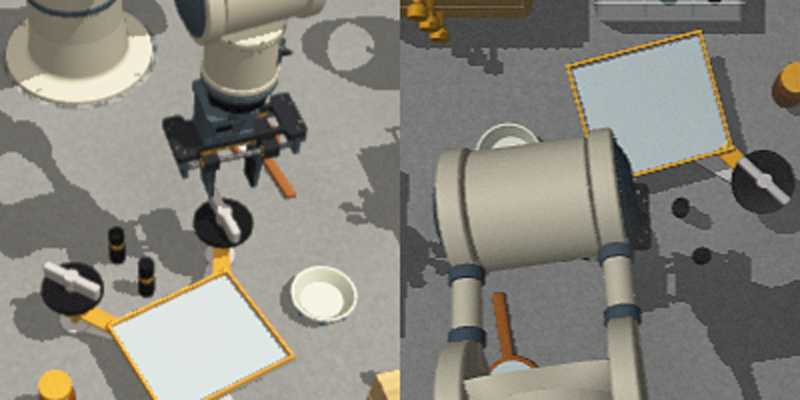

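The gripper is above the left knob (scene crop at about (225,215)), with the fingers straddling the wing. Next I descend and pinch.

```bash
python3 -m creep '[{"dx":0.5,"dy":-2,"dz":35,"wx":0,"wy":0,"wz":-6,"jaw":-0.2},{"dx":0.5,"dy":-2,"dz":71,"wx":0,"wy":0,"wz":-6,"jaw":-0.2},{"dx":0.5,"dy":-2,"dz":71,"wx":0,"wy":0,"wz":-6,"jaw":-0.2},{"dx":0.5,"dy":-2,"dz":71,"wx":0,"wy":0,"wz":-6,"jaw":1},{"dx":0.5,"dy":-2,"dz":71,"wx":0,"wy":0,"wz":-6,"jaw":1},{"dx":0.5,"dy":-2,"dz":71,"wx":0,"wy":0,"wz":-6,"jaw":1},{"dx":0.5,"dy":-2,"dz":71,"wx":0,"wy":0,"wz":-6,"jaw":1},{"dx":0.5,"dy":-2,"dz":71,"wx":0,"wy":0,"wz":-6,"jaw":1}]' 15
python3 go.py .5133 .131 .112 188.7
```

```text
time: 3.2
tool_pos: [0.5132, 0.1294, 0.1134]
tcp_rot: [-0.074, 0.997, 0.0, -0.0]
wrist_force: [-0.5, -3.4, 6.7]
finger_gap: 0.0216
t 3.2 pos [0.5132 0.1294 0.1134] yaw -171.51 gap 0.0216 F [-0.5 -3.4  6.7] T [-0.65 -0.03  0.  ] q6 -1.586
dxyz [-0.3  1.6  1.4] w [ 0.06  0.   -0.21]
```

```bash
python3 -m creep '[{"dx":0,"dy":0.5,"dz":0,"wx":0,"wy":0,"wz":10,"jaw":1},{"dx":0,"dy":0.5,"dz":0,"wx":0,"wy":0,"wz":20,"jaw":1},{"dx":0,"dy":0.5,"dz":0,"wx":0,"wy":0,"wz":30,"jaw":1},{"dx":0,"dy":0.5,"dz":0,"wx":0,"wy":0,"wz":40,"jaw":1},{"dx":0,"dy":0,"dz":0,"wx":0,"wy":0,"wz":50,"jaw":1},{"dx":0,"dy":0,"dz":0,"wx":0,"wy":0,"wz":60,"jaw":1},{"dx":0,"dy":0,"dz":0,"wx":0,"wy":0,"wz":70,"jaw":1},{"dx":0,"dy":0,"dz":0,"wx":0,"wy":0,"wz":80,"jaw":1}]'
python3 go.py .5133 .131 .112 188.7
python3 - <<'E'
from h import *
cv2.imwrite('pics/s2.png',vision.grab_frame('scene'))
a=cv2.imread('pics/s2.png')[120:270,255:455]
cv2.imwrite('pics/c2.png',cv2.resize(a,None,fx=4,fy=4,interpolation=cv2.INTER_CUBIC))
E
```

```text
time: 4.2
tool_pos: [0.5147, 0.1315, 0.1137]
tcp_rot: [0.587, 0.81, 0.003, -0.0]
wrist_force: [8.0, 21.8, -10.2]
finger_gap: 0.0215
t 4.2 pos [0.5147 0.1315 0.1137] yaw 108.13 gap 0.0215 F [  8.   21.8 -10.2] T [ 3.83 -1.73  0.21] q6 -0.184
dxyz [-0.  -1.5  1.7] w [ 3.300e-01  2.000e-02 -8.057e+01]
```

View pics/c2.png

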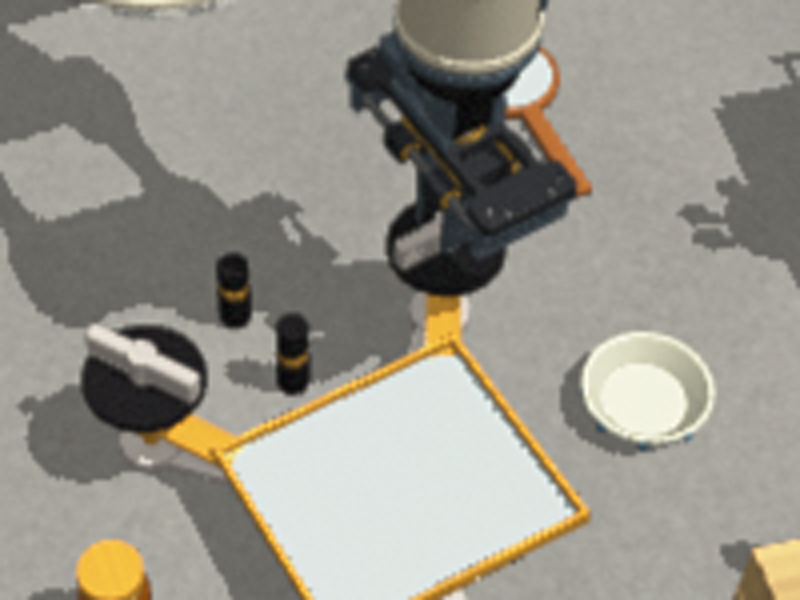

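The wing turned with the gripper. The sideways 23 N comes from about 2 mm of mis-centring, so I'll shift to relieve it while turning.

```bash
python3 -m creep '[{"dx":0.5,"dy":0.5,"dz":0,"wx":0,"wy":0,"wz":8,"jaw":1},{"dx":0.5,"dy":0.5,"dz":0,"wx":0,"wy":0,"wz":16,"jaw":1},{"dx":0.5,"dy":0.5,"dz":0,"wx":0,"wy":0,"wz":24,"jaw":1},{"dx":0.5,"dy":0.5,"dz":0,"wx":0,"wy":0,"wz":32,"jaw":1},{"dx":0.5,"dy":0.5,"dz":0,"wx":0,"wy":0,"wz":40,"jaw":1}]'
python3 go.py .5133 .131 .112 188.7
```

```text
time: 4.88
tool_pos: [0.5164, 0.132, 0.1137]
tcp_rot: [0.833, 0.554, 0.003, -0.0]
wrist_force: [10.0, -3.2, -13.1]
finger_gap: 0.0216
t 4.875 pos [0.5164 0.132  0.1137] yaw 67.28 gap 0.0216 F [ 10.   -3.2 -13.1] T [-0.63 -1.81  0.09] q6 0.53
dxyz [-2.1 -2.5  1.7] w [   0.47    0.   -121.42]
```

```bash
python3 -m creep '[{"dx":0.2,"dy":0.8,"dz":0,"wx":0,"wy":0,"wz":10,"jaw":1},{"dx":0.2,"dy":0.8,"dz":0,"wx":0,"wy":0,"wz":20,"jaw":1},{"dx":0.2,"dy":0.8,"dz":0,"wx":0,"wy":0,"wz":30,"jaw":1},{"dx":0.2,"dy":0.8,"dz":0,"wx":0,"wy":0,"wz":40,"jaw":1},{"dx":0.2,"dy":0.8,"dz":0,"wx":0,"wy":0,"wz":50,"jaw":1},{"dx":0.2,"dy":0.8,"dz":0,"wx":0,"wy":0,"wz":59,"jaw":1},{"dx":0.2,"dy":0.8,"dz":0,"wx":0,"wy":0,"wz":59,"jaw":1}]'
python3 go.py .5133 .131 .112 188.7
```

```text
time: 5.75
tool_pos: [0.518, 0.1303, 0.1137]
tcp_rot: [0.997, 0.071, 0.003, -0.001]
wrist_force: [5.6, -15.7, -7.3]
finger_gap: 0.0216
t 5.75 pos [0.518  0.1303 0.1137] yaw 8.14 gap 0.0216 F [  5.6 -15.7  -7.3] T [-2.89 -1.16  0.  ] q6 1.562
dxyz [-4.6 -1.3  1.7] w [-6.0000e-01  7.0000e-02  1.7943e+02]
```

```bash
python3 -m creep '[{"dx":0,"dy":0,"dz":0,"wx":0,"wy":0,"wz":0,"jaw":-0.2},{"dx":0,"dy":0,"dz":0,"wx":0,"wy":0,"wz":0,"jaw":-0.2},{"dx":0,"dy":0,"dz":-10,"wx":0,"wy":0,"wz":0,"jaw":-0.2},{"dx":0,"dy":0,"dz":-60,"wx":0,"wy":0,"wz":-5,"jaw":-0.2},{"dx":0,"dy":0,"dz":-100,"wx":0,"wy":0,"wz":-14,"jaw":-0.2},{"dx":0,"dy":0,"dz":-100,"wx":0,"wy":0,"wz":-24,"jaw":-0.2},{"dx":0,"dy":0,"dz":-100,"wx":0,"wy":0,"wz":-34,"jaw":-0.2}]'
python3 go.py .38 -.28 .213 140
```

```text
time: 6.62
tool_pos: [0.5175, 0.1304, 0.2151]
tcp_rot: [0.932, 0.362, 0.004, 0.0]
wrist_force: [0.1, 0.3, -0.9]
finger_gap: 0.0546
t 6.625 pos [0.5175 0.1304 0.2151] yaw 42.48 gap 0.0546 F [ 0.1  0.3 -0.9] T [ 0.01 -0.09 -0.07] q6 0.963
dxyz [-3.786e+02  2.098e+02  1.000e-01] w [  0.54  -0.13 -97.52]
```

```bash
python3 -m creep '[{"dx":-379,"dy":210,"dz":-5,"wx":0,"wy":0,"wz":-97,"jaw":-0.2},{"dx":-379,"dy":210,"dz":-5,"wx":0,"wy":0,"wz":-97,"jaw":-0.2},{"dx":-379,"dy":210,"dz":-5,"wx":0,"wy":0,"wz":-97,"jaw":-0.2},{"dx":-379,"dy":210,"dz":-5,"wx":0,"wy":0,"wz":-97,"jaw":-0.2},{"dx":-379,"dy":210,"dz":-5,"wx":0,"wy":0,"wz":-97,"jaw":-0.2},{"dx":-379,"dy":210,"dz":-5,"wx":0,"wy":0,"wz":-97,"jaw":-0.2},{"dx":-379,"dy":210,"dz":-5,"wx":0,"wy":0,"wz":-97,"jaw":-0.2},{"dx":-379,"dy":210,"dz":-5,"wx":0,"wy":0,"wz":-97,"jaw":-0.2}]'
python3 go.py .5791 -.1105 .18 228.3
python3 - <<'E'
from h import *
cv2.imwrite('pics/scene3.png',vision.grab_frame('scene'));cv2.imwrite('pics/top3.png',vision.grab_frame('top'))
a=cv2.imread('pics/scene3.png')[150:290,255:445];b=cv2.imread('pics/top3.png')[95:235,220:410]
cv2.imwrite('pics/c3.png',cv2.resize(np.hstack([a,b]),None,fx=2.1,fy=2.1,interpolation=cv2.INTER_CUBIC))
E
python3 fit.py 3
```

```text
time: 7.62
tool_pos: [0.3863, -0.2644, 0.2188]
tcp_rot: [0.548, 0.836, 0.003, 0.003]
wrist_force: [1.3, -0.1, 0.3]
finger_gap: 0.0547
t 7.625 pos [ 0.3863 -0.2644  0.2188] yaw 113.53 gap 0.0547 F [ 1.3 -0.1  0.3] T [-0.   -0.14 -0.  ] q6 -1.147
dxyz [ 64.2 237.9  40.7] w [   0.18    0.58 -114.77]
[0.65203073 0.03921205 0.26078264 0.         0.        ]
stand [0.6537 0.0394 0.2668] rot about y,x [-0.0493  0.068 ] sd [0.0031 0.0031 0.0036 0.0111 0.0099] cost 4.61
cal [-0.1  0.4  0.1  0.8  1.  -1.   0.1 -0.4 -0.2 -0.8 -0.3  0.3]
res pts/knobs px [ 0.1 -0.9  0.2 -0.4  0.  -0.5  0.1 -0.5 -0.5  0.  -0.5 -0.1 -0.2  0.1
 -0.2  0.   0.   0.3 -0.   0.2 -0.2 -0.7 -0.2 -0.  -0.4 -0.3  0.2 -0.6]
edges px [-0.    0.13  0.05 -0.   -0.13  0.19  0.01 -0.11 -0.13 -0.52  0.13  0.16
  0.26  0.18 -0.3  -0.14] {'scene': [33, 48, 36, 39], 'top': [37, 51, 45, 45]}
knobs [[0.5146, 0.131, 0.1], [0.5805, -0.1101, 0.1]]
ear L,R mm off level [  2.1 -14.9] rad to turn cw [-0.54  3.9 ]
```

View pics/c3.png

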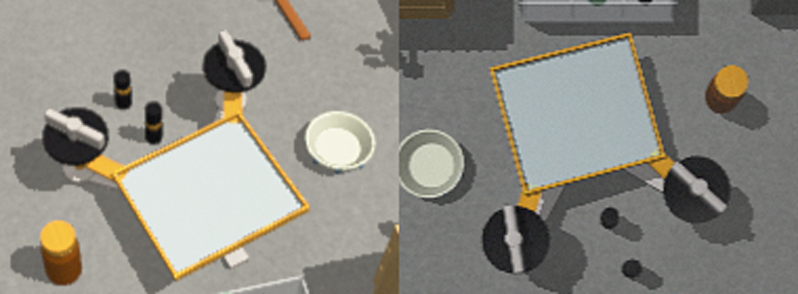

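Left knob has done its half turn and is roughly level (fit +2 mm, turn count about 0). The right knob is at top-crop (698,186), still low. Moving there.

```bash
python3 -m creep '[{"dx":64,"dy":238,"dz":-5,"wx":0,"wy":0,"wz":-80,"jaw":-0.2},{"dx":64,"dy":238,"dz":-5,"wx":0,"wy":0,"wz":-80,"jaw":-0.2},{"dx":64,"dy":238,"dz":-5,"wx":0,"wy":0,"wz":-80,"jaw":-0.2},{"dx":64,"dy":238,"dz":-5,"wx":0,"wy":0,"wz":-80,"jaw":-0.2},{"dx":64,"dy":238,"dz":0,"wx":0,"wy":0,"wz":-80,"jaw":-0.2},{"dx":64,"dy":238,"dz":20,"wx":0,"wy":0,"wz":-80,"jaw":-0.2},{"dx":64,"dy":238,"dz":40,"wx":0,"wy":0,"wz":-80,"jaw":-0.2},{"dx":64,"dy":238,"dz":40,"wx":0,"wy":0,"wz":-80,"jaw":-0.2}]'
python3 go.py .5825 -.1100 .170 228.3
```

```text
time: 8.72
tool_pos: [0.5782, -0.1126, 0.1796]
tcp_rot: [-0.119, 0.993, -0.0, 0.003]
wrist_force: [-0.1, 0.1, -0.3]
finger_gap: 0.0547
t 8.725 pos [ 0.5782 -0.1126  0.1796] yaw -166.31 gap 0.0547 F [-0.1  0.1 -0.3] T [ 0.09 -0.22 -0.03] q6 -2.106
dxyz [-4.7  1.5  9.6] w [ -0.16   0.35 -34.61]
```

```bash
python3 -m creep '[{"dx":-4.5,"dy":1.5,"dz":5,"wx":0,"wy":0,"wz":-10,"jaw":-0.2},{"dx":-4.5,"dy":1.5,"dz":5,"wx":0,"wy":0,"wz":-20,"jaw":-0.2},{"dx":-4.5,"dy":1.5,"dz":5,"wx":0,"wy":0,"wz":-30,"jaw":-0.2},{"dx":-4.5,"dy":1.5,"dz":8,"wx":0,"wy":0.3,"wz":-34.5,"jaw":-0.2},{"dx":-4.5,"dy":1.5,"dz":8,"wx":0,"wy":0.3,"wz":-34.5,"jaw":-0.2},{"dx":-4.5,"dy":1.5,"dz":35,"wx":0,"wy":0.3,"wz":-34.5,"jaw":-0.2},{"dx":-4.5,"dy":1.5,"dz":67,"wx":0,"wy":0.3,"wz":-34.5,"jaw":-0.2},{"dx":-4.5,"dy":1.5,"dz":67,"wx":0,"wy":0.3,"wz":-34.5,"jaw":-0.2}]'
python3 go.py .5825 -.1100 .112 228.3
python3 - <<'E'
from h import *
cv2.imwrite('pics/s4.png',vision.grab_frame('scene'))
a=cv2.imread('pics/s4.png')[120:270,220:420]
cv2.imwrite('pics/c4.png',cv2.resize(a,None,fx=4,fy=4,interpolation=cv2.INTER_CUBIC))
E
```

```text
time: 9.72
tool_pos: [0.5814, -0.1094, 0.1114]
tcp_rot: [-0.407, 0.913, -0.0, -0.001]
wrist_force: [-0.2, 0.0, -0.8]
finger_gap: 0.0549
t 9.725 pos [ 0.5814 -0.1094  0.1114] yaw -131.93 gap 0.0549 F [-0.2  0.  -0.8] T [ 0.1  -0.11  0.03] q6 -2.695
dxyz [-0.3 -1.2 -0.6] w [ 0.02 -0.08 -0.23]
```

View pics/c4.png

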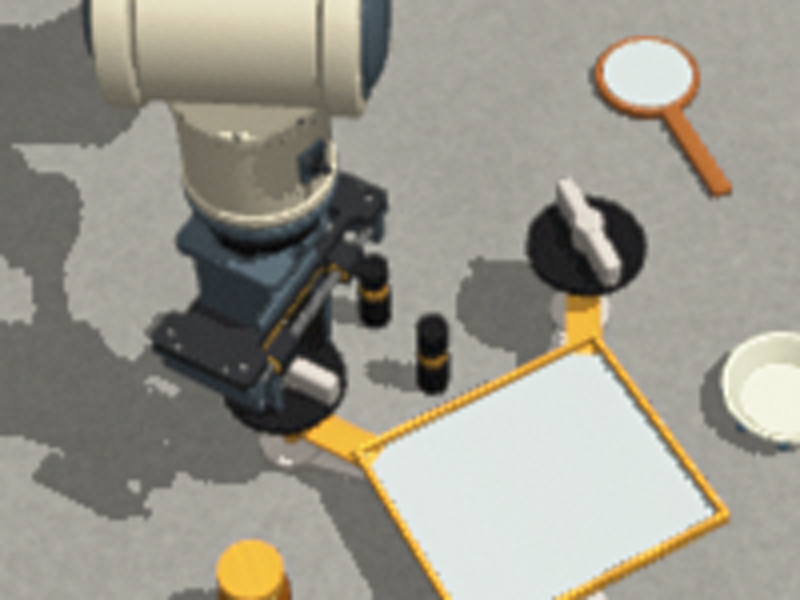

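The fingers straddle the right wing, scene crop (290,370), with no contact force. Close and turn clockwise.

```bash
python3 -m creep '[{"dx":0,"dy":0,"dz":0,"wx":0,"wy":0,"wz":0,"jaw":1},{"dx":0,"dy":0,"dz":0,"wx":0,"wy":0,"wz":0,"jaw":1},{"dx":0,"dy":0,"dz":0,"wx":0,"wy":0,"wz":0,"jaw":1},{"dx":0,"dy":0,"dz":0,"wx":0,"wy":0,"wz":0,"jaw":1},{"dx":0,"dy":0,"dz":0,"wx":0,"wy":0,"wz":10,"jaw":1},{"dx":0,"dy":0,"dz":0,"wx":0,"wy":0,"wz":20,"jaw":1},{"dx":0,"dy":0,"dz":0,"wx":0,"wy":0,"wz":30,"jaw":1},{"dx":0,"dy":0,"dz":0,"wx":0,"wy":0,"wz":40,"jaw":1}]'
python3 go.py .5825 -.1100 .112 228.3
```

```text
time: 10.78
tool_pos: [0.5827, -0.1107, 0.1131]
tcp_rot: [-0.068, 0.998, -0.002, 0.001]
wrist_force: [-0.5, -8.1, 2.6]
finger_gap: 0.0214
t 10.775 pos [ 0.5827 -0.1107  0.1131] yaw -172.22 gap 0.0214 F [-0.5 -8.1  2.6] T [-1.49 -0.02  0.11] q6 -1.992
dxyz [0.1 0.7 1.1] w [-2.000e-01  1.000e-02 -4.052e+01]
```

```bash
python3 -m creep '[{"dx":0,"dy":-0.4,"dz":0,"wx":0,"wy":0,"wz":10,"jaw":1},{"dx":0,"dy":-0.4,"dz":0,"wx":0,"wy":0,"wz":20,"jaw":1},{"dx":0,"dy":-0.4,"dz":0,"wx":0,"wy":0,"wz":30,"jaw":1},{"dx":0,"dy":-0.4,"dz":0,"wx":0,"wy":0,"wz":40,"jaw":1},{"dx":0,"dy":-0.4,"dz":0,"wx":0,"wy":0,"wz":50,"jaw":1},{"dx":0,"dy":-0.4,"dz":0,"wx":0,"wy":0,"wz":60,"jaw":1}]'
python3 go.py .5825 -.1100 .112 228.3
```

```text
time: 11.52
tool_pos: [0.5823, -0.1126, 0.1134]
tcp_rot: [0.443, 0.897, -0.002, 0.002]
wrist_force: [-5.2, -14.0, 3.9]
finger_gap: 0.0215
t 11.525 pos [ 0.5823 -0.1126  0.1134] yaw 127.47 gap 0.0215 F [ -5.2 -14.    3.9] T [-2.85  1.06  0.12] q6 -0.94
dxyz [2.  1.8 1.4] w [-3.5000e-01  7.0000e-02 -1.0083e+02]
```

```bash
python3 -m creep '[{"dx":-0.5,"dy":-0.8,"dz":0,"wx":0,"wy":0,"wz":10,"jaw":1},{"dx":-0.5,"dy":-0.8,"dz":0,"wx":0,"wy":0,"wz":20,"jaw":1},{"dx":-0.5,"dy":-0.8,"dz":0,"wx":0,"wy":0,"wz":30,"jaw":1},{"dx":-0.5,"dy":-0.8,"dz":0,"wx":0,"wy":0,"wz":40,"jaw":1},{"dx":-0.5,"dy":-0.8,"dz":0,"wx":0,"wy":0,"wz":50,"jaw":1},{"dx":-0.5,"dy":-0.8,"dz":0,"wx":0,"wy":0,"wz":60,"jaw":1}]'
python3 go.py .5825 -.1100 .112 228.3
```

```text
time: 12.28
tool_pos: [0.5813, -0.1138, 0.1132]
tcp_rot: [0.833, 0.553, -0.002, 0.002]
wrist_force: [-3.8, -3.9, 1.5]
finger_gap: 0.0214
t 12.275 pos [ 0.5813 -0.1138  0.1132] yaw 67.14 gap 0.0214 F [-3.8 -3.9  1.5] T [-0.53  0.82  0.14] q6 0.112
dxyz [ 4.  -0.3  1.2] w [  -0.42    0.21 -161.16]
```

161° done; 66° more for about 227°.

```bash
python3 -m creep '[{"dx":-0.3,"dy":0,"dz":0,"wx":0,"wy":0,"wz":10,"jaw":1},{"dx":-0.3,"dy":0,"dz":0,"wx":0,"wy":0,"wz":20,"jaw":1},{"dx":-0.3,"dy":0,"dz":0,"wx":0,"wy":0,"wz":30,"jaw":1},{"dx":-0.3,"dy":0,"dz":0,"wx":0,"wy":0,"wz":40,"jaw":1},{"dx":-0.3,"dy":0,"dz":0,"wx":0,"wy":0,"wz":50,"jaw":1},{"dx":-0.3,"dy":0,"dz":0,"wx":0,"wy":0,"wz":60,"jaw":1},{"dx":-0.3,"dy":0,"dz":0,"wx":0,"wy":0,"wz":66,"jaw":1},{"dx":-0.3,"dy":0,"dz":0,"wx":0,"wy":0,"wz":66,"jaw":1}]'
python3 go.py .5825 -.1100 .112 228.3
python3 -m creep '[{"dx":0,"dy":0,"dz":0,"wx":0,"wy":0,"wz":0,"jaw":-0.2},{"dx":0,"dy":0,"dz":0,"wx":0,"wy":0,"wz":0,"jaw":-0.2},{"dx":0,"dy":0,"dz":-10,"wx":0,"wy":0,"wz":0,"jaw":-0.2},{"dx":0,"dy":0,"dz":-60,"wx":0,"wy":0,"wz":0,"jaw":-0.2},{"dx":0,"dy":0,"dz":-100,"wx":0,"wy":0,"wz":0,"jaw":-0.2},{"dx":0,"dy":0,"dz":-100,"wx":0,"wy":0,"wz":0,"jaw":-0.2}]'
python3 go.py .38 -.28 .213 1.1
```

```text
time: 13.28
tool_pos: [0.5808, -0.1129, 0.1131]
tcp_rot: [1.0, 0.009, -0.001, 0.002]
wrist_force: [0.7, 8.9, -1.0]
finger_gap: 0.0214
t 13.275 pos [ 0.5808 -0.1129  0.1131] yaw 1.03 gap 0.0214 F [ 0.7  8.9 -1. ] T [ 1.73 -0.03  0.  ] q6 1.265
dxyz [ 1.8 -2.9  1.1] w [  0.21  -0.22 132.73]
time: 14.02
tool_pos: [0.5827, -0.1131, 0.2169]
tcp_rot: [1.0, 0.009, 0.002, 0.003]
wrist_force: [1.4, 0.3, -0.8]
finger_gap: 0.0546
t 14.025 pos [ 0.5827 -0.1131  0.2169] yaw 1.03 gap 0.0546 F [ 1.4  0.3 -0.8] T [0.01 0.01 0.04] q6 1.264
dxyz [-205.7  163.2    3.9] w [ 0.34 -0.27 -0.07]
```

```bash
python3 -m creep '[{"dx":-206,"dy":163,"dz":0,"wx":0,"wy":0,"wz":0,"jaw":-0.2},{"dx":-206,"dy":163,"dz":0,"wx":0,"wy":0,"wz":0,"jaw":-0.2},{"dx":-206,"dy":163,"dz":0,"wx":0,"wy":0,"wz":0,"jaw":-0.2},{"dx":-206,"dy":163,"dz":0,"wx":0,"wy":0,"wz":0,"jaw":-0.2},{"dx":-206,"dy":163,"dz":0,"wx":0,"wy":0,"wz":0,"jaw":-0.2},{"dx":-206,"dy":163,"dz":0,"wx":0,"wy":0,"wz":0,"jaw":-0.2}]'
python3 - <<'E'
from h import *
cv2.imwrite('pics/scene5.png',vision.grab_frame('scene'));cv2.imwrite('pics/top5.png',vision.grab_frame('top'))
a=cv2.imread('pics/scene5.png')[150:290,255:445];b=cv2.imread('pics/top5.png')[95:235,220:410]
cv2.imwrite('pics/c5.png',cv2.resize(np.hstack([a,b]),None,fx=2.1,fy=2.1,interpolation=cv2.INTER_CUBIC))
E
python3 fit.py 5
```

```text
time: 14.78
tool_pos: [0.3793, -0.28, 0.2168]
tcp_rot: [1.0, 0.008, 0.002, 0.003]
wrist_force: [0.8, 0.8, 0.2]
finger_gap: 0.0548
[0.65203073 0.03921205 0.26078264 0.         0.        ]
stand [0.6533 0.0394 0.2666] rot about y,x [0.0049 0.0021] sd [0.0031 0.0031 0.0041 0.0143 0.0111] cost 7.21
cal [ 0.2  0.3  0.3  0.9  1.1 -0.7 -0.2 -0.3  0.1 -0.7 -0.1 -0. ]
res pts/knobs px [ 0.1 -1.   0.2 -0.4  0.  -0.6  0.1 -0.6 -0.5 -0.  -0.5 -0.2 -0.2 -0.
 -0.1 -0.   0.1  0.2  0.   0.2 -0.2 -0.7 -0.1 -0.  -0.4 -0.5  0.2 -0.6]
edges px [-0.17  0.2   0.53 -0.1  -0.08  0.11 -0.01 -0.05 -0.47 -0.6   0.19  0.32
  0.25  0.13 -0.3  -0.12] {'scene': [34, 47, 36, 39], 'top': [38, 51, 45, 45]}
knobs [[0.5142, 0.131, 0.1], [0.5801, -0.1102, 0.1]]
ear L,R mm off level [0.9 0.4] rad to turn cw [-0.24 -0.1 ]
```

View pics/c5.png

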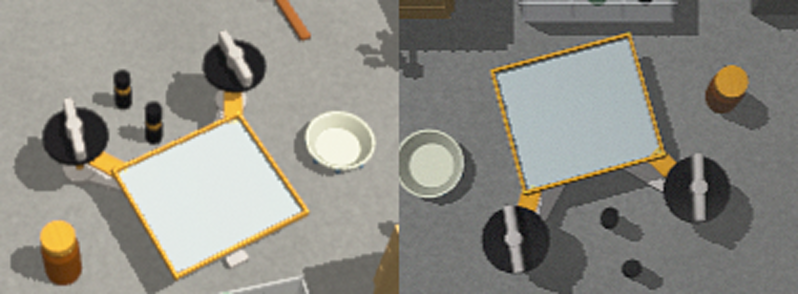

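```bash
cat > sens.py <<'E'
import fit,re,io,contextlib,sys
from fit import *
src=open('fit.py').read()
def go(lbl,*subs):
    s=src
    for a,b in subs:
        assert a in s,a; s=s.replace(a,b)
    ns={'__name__':'x'};exec(s,ns)
    x0=np.array([.6525,.0392,.264,0,0]);o=[]
    for t in sys.argv[1:]:
        with contextlib.redirect_stdout(io.StringIO()):
            v=ns['run']({n:cv2.imread(f'pics/{n}{t}.png') for n in('scene','top')},x0)
        e=trayP(v[:5],[[-.13,.125,.006],[-.13,-.125,.006]])[:,2]-.068
        o+=[np.round(e*1e3,1).tolist(),np.round(v[3:5],4).tolist()]
    print(lbl,o)
go('base')
go('nearz 3mm',('z=0. if','z=.003 if'))
go('nearz -2mm',('z=0. if','z=-.002 if'))
go('tight cal',('d[:3]/.002)+list(d[3:]/.003)','d[:3]/.0005)+list(d[3:]/.0005)'))
go('loose cal',('d[:3]/.002)+list(d[3:]/.003)','d[:3]/.004)+list(d[3:]/.01)'))
go('edges strong',('@Ls[n][k][1]/.3','@Ls[n][k][1]/.1'))
go('edges weak',('@Ls[n][k][1]/.3','@Ls[n][k][1]/1.'))
go('clicks+.4',('-.4','-.0'))
go('outline off .0',('off=.5*','off=.0*'))
go('outline off .8',('off=.5*','off=.8*'))
go('no top front',("if Ls[n][k][2]<10","if n=='top' and k=='front'"))
go('no scene near',("if Ls[n][k][2]<10","if n=='scene' and k in NEAR[n]"))
go('top only edges',("if Ls[n][k][2]<10","if n=='scene'"))
go('scene only edges',("if Ls[n][k][2]<10","if n=='top'"))
E
python3 sens.py 5; python3 sens.py 3|head -3
```

```text
base [[0.9, 0.3], [0.0048, 0.0024]]
nearz 3mm [[2.2, 1.2], [0.0131, 0.0043]]
nearz -2mm [[0.0, -0.2], [-0.0006, 0.0009]]
tight cal [[1.0, 0.6], [0.006, 0.0016]]
loose cal [[1.5, 0.7], [0.0086, 0.0032]]
edges strong [[1.7, 0.8], [0.0098, 0.0035]]
edges weak [[-0.0, -0.3], [-0.0013, 0.0011]]
clicks+.4 [[0.8, 0.0], [0.0033, 0.0033]]
outline off .0 [[-2.7, 0.5], [-0.0085, -0.0131]]
outline off .8 [[2.0, 0.6], [0.01, 0.0056]]
no top front [[-0.3, -0.6], [-0.0036, 0.0013]]
no scene near [[4.4, 3.2], [0.0293, 0.005]]
top only edges [[7.7, 10.0], [0.068, -0.0092]]
scene only edges [[-0.4, -1.7], [-0.008, 0.0052]]
base [[2.2, -15.0], [-0.0493, 0.0688]]
nearz 3mm [[3.9, -13.5], [-0.0369, 0.0695]]
nearz -2mm [[1.1, -16.0], [-0.0571, 0.0687]]
```

The tray now looks level (fit 0.005 rad), but varying the fit's assumptions moves the answer by about ±0.01 rad. That is too close to the limit. About 50 s remain, so I'll check against a mechanical reference: turn the right knob to its lower stop, which is 19 mm (4.97 rad) from level, and count the angle.

```bash
cat > wing.py <<'E'
from h import *
def wing(im,c,zt=.126,n='top'):
    u=proj(n,[[c[0],c[1],zt]])[0];x,y=u.astype(int);r=18
    g=im[y-r:y+r+1,x-r:x+r+1].astype(int);m=(g.min(2)>120)
    yy,xx=np.nonzero(m);P=np.array([onz(n,(a+x-r,b+y-r),zt)[:2] for a,b in zip(xx,yy)])
    d=np.linalg.norm(P-c,axis=1);P=P[d<.046];w=cv2.PCACompute(P.astype(np.float32),None)[1][0]
    return np.degrees(np.arctan2(w[1],w[0]))%180,P.mean(0),len(P)
if __name__=='__main__':
    import sys
    im=cv2.imread(sys.argv[1])
    for c in ((.5145,.131),(.580,-.110)): print(wing(im,np.array(c)))
E
for f in top0 top3 top5; do python3 wing.py pics/$f.png; done; python3 go.py .5815 -.1122 .112 1
```

```text
(np.float32(11.48991), array([0.51591975, 0.1337394 ]), 156)
(np.float32(39.707993), array([ 0.58331986, -0.11108867]), 183)
(np.float32(9.055537), array([0.5158667 , 0.13347654]), 158)
(np.float32(41.97858), array([ 0.58599393, -0.11236639]), 178)
(np.float32(11.213081), array([0.51675608, 0.13419657]), 161)
(np.float32(174.75963), array([ 0.58549144, -0.11186663]), 173)
t 14.875 pos [ 0.3804 -0.2792  0.2168] yaw 1.06 gap 0.0546 F [-0.8 -0.6  0.9] T [0.03 0.04 0.04] q6 0.793
dxyz [ 203.7 -163.9  104.9] w [ 0.32 -0.28  0.06]
```

```bash
python3 -m creep '[{"dx":51,"dy":-41,"dz":0,"wx":0,"wy":0,"wz":0,"jaw":-0.3},{"dx":102,"dy":-82,"dz":0,"wx":0,"wy":0,"wz":0,"jaw":-0.3},{"dx":153,"dy":-123,"dz":0,"wx":0,"wy":0,"wz":0,"jaw":-0.3},{"dx":201,"dy":-162,"dz":10,"wx":0.3,"wy":-0.3,"wz":0,"jaw":-0.3},{"dx":203.7,"dy":-163.9,"dz":45,"wx":0.3,"wy":-0.3,"wz":0,"jaw":-0.3},{"dx":203.7,"dy":-163.9,"dz":75,"wx":0.3,"wy":-0.3,"wz":0,"jaw":-0.3},{"dx":203.7,"dy":-163.9,"dz":105,"wx":0.3,"wy":-0.3,"wz":0,"jaw":-0.3},{"dx":203.7,"dy":-163.9,"dz":105,"wx":0.3,"wy":-0.3,"wz":0,"jaw":0.3}]'
python3 go.py .5815 -.1122 .112 1
```

```text
time: 15.88
tool_pos: [0.5807, -0.1102, 0.1098]
tcp_rot: [1.0, 0.01, -0.002, -0.0]
wrist_force: [0.0, 0.2, 0.0]
finger_gap: 0.0521
t 15.875 pos [ 0.5807 -0.1102  0.1098] yaw 1.18 gap 0.0521 F [0.  0.2 0. ] T [0.03 0.02 0.05] q6 1.262
dxyz [ 0.7  2.  -2.2] w [-0.06  0.25  0.18]
```

```bash
python3 -m creep '[{"dx":0.7,"dy":2,"dz":-2,"wx":0,"wy":0,"wz":0,"jaw":1},{"dx":0.7,"dy":2,"dz":-2,"wx":0,"wy":0,"wz":0,"jaw":1},{"dx":0.7,"dy":2,"dz":-2,"wx":0,"wy":0,"wz":0,"jaw":1},{"dx":0.7,"dy":2,"dz":-2,"wx":0,"wy":0,"wz":-10,"jaw":1},{"dx":0.7,"dy":2,"dz":-2,"wx":0,"wy":0,"wz":-20,"jaw":1},{"dx":0.7,"dy":2,"dz":-2,"wx":0,"wy":0,"wz":-30,"jaw":1},{"dx":0.7,"dy":2,"dz":-2,"wx":0,"wy":0,"wz":-40,"jaw":1},{"dx":0.7,"dy":2,"dz":-2,"wx":0,"wy":0,"wz":-50,"jaw":1}]'
python3 go.py .5815 -.1122 .112 1
```

```text
time: 16.88
tool_pos: [0.582, -0.1121, 0.1124]
tcp_rot: [0.901, 0.434, -0.001, -0.001]
wrist_force: [1.4, 1.8, -0.1]
finger_gap: 0.0212
t 16.875 pos [ 0.582  -0.1121  0.1124] yaw 51.49 gap 0.0212 F [ 1.4  1.8 -0.1] T [ 0.36 -0.35 -0.12] q6 0.381
dxyz [-0.3 -0.3  0.4] w [-0.13  0.14 50.49]
```

```bash
python3 -m creep '[{"dx":0,"dy":0,"dz":0,"wx":0,"wy":0,"wz":-10,"jaw":1},{"dx":0,"dy":0,"dz":0,"wx":0,"wy":0,"wz":-20,"jaw":1},{"dx":0,"dy":0,"dz":0,"wx":0,"wy":0,"wz":-30,"jaw":1},{"dx":0,"dy":0,"dz":0,"wx":0,"wy":0,"wz":-40,"jaw":1},{"dx":0,"dy":0,"dz":0,"wx":0,"wy":0,"wz":-50,"jaw":1},{"dx":0,"dy":0,"dz":0,"wx":0,"wy":0,"wz":-60,"jaw":1},{"dx":0,"dy":0,"dz":0,"wx":0,"wy":0,"wz":-70,"jaw":1},{"dx":0,"dy":0,"dz":0,"wx":0,"wy":0,"wz":-80,"jaw":1}]'
python3 go.py .5815 -.1122 .112 1
python3 -m creep '[{"dx":0,"dy":0,"dz":0,"wx":0,"wy":0,"wz":-10,"jaw":1},{"dx":0,"dy":0,"dz":0,"wx":0,"wy":0,"wz":-20,"jaw":1},{"dx":0,"dy":0,"dz":0,"wx":0,"wy":0,"wz":-30,"jaw":1},{"dx":0,"dy":0,"dz":0,"wx":0,"wy":0,"wz":-40,"jaw":1},{"dx":0,"dy":0,"dz":0,"wx":0,"wy":0,"wz":-50,"jaw":1},{"dx":0,"dy":0,"dz":0,"wx":0,"wy":0,"wz":-60,"jaw":1},{"dx":0,"dy":0,"dz":0,"wx":0,"wy":0,"wz":-70,"jaw":1},{"dx":0,"dy":0,"dz":0,"wx":0,"wy":0,"wz":-80,"jaw":1}]'
python3 go.py .5815 -.1122 .112 1
```

```text
time: 17.88
tool_pos: [0.5823, -0.1121, 0.113]
tcp_rot: [0.408, 0.913, 0.0, -0.001]
wrist_force: [1.3, 2.5, -1.1]
finger_gap: 0.0213
t 17.875 pos [ 0.5823 -0.1121  0.113 ] yaw 131.79 gap 0.0213 F [ 1.3  2.5 -1.1] T [ 0.52 -0.41 -0.11] q6 -1.021
dxyz [ 0.4 -0.7  1. ] w [-1.7000e-01 -2.0000e-02  1.3079e+02]
time: 18.88
tool_pos: [0.5823, -0.1119, 0.1133]
tcp_rot: [-0.276, 0.961, 0.001, -0.001]
wrist_force: [0.5, 1.5, -0.5]
finger_gap: 0.0214
t 18.875 pos [ 0.5823 -0.1119  0.1133] yaw -147.91 gap 0.0214 F [ 0.5  1.5 -0.5] T [ 0.57 -0.1  -0.11] q6 -2.423
dxyz [0.8 0.2 1.3] w [ 1.0000e-01  1.5000e-01 -1.4891e+02]
```

```bash
python3 -m creep '[{"dx":0,"dy":0,"dz":0,"wx":0,"wy":0,"wz":-10,"jaw":1},{"dx":0,"dy":0,"dz":0,"wx":0,"wy":0,"wz":-20,"jaw":1},{"dx":0,"dy":0,"dz":0,"wx":0,"wy":0,"wz":-25,"jaw":1},{"dx":0,"dy":0,"dz":0,"wx":0,"wy":0,"wz":-25,"jaw":1},{"dx":0,"dy":0,"dz":0,"wx":0,"wy":0,"wz":-25,"jaw":-0.1},{"dx":0,"dy":0,"dz":0,"wx":0,"wy":0,"wz":-25,"jaw":-0.1},{"dx":0,"dy":0,"dz":-20,"wx":0,"wy":0,"wz":-25,"jaw":-0.1},{"dx":0,"dy":0,"dz":-40,"wx":0,"wy":0,"wz":-25,"jaw":-0.1}]'
python3 go.py .5823 -.1120 .150 237
python3 -m creep '[{"dx":0,"dy":0,"dz":0,"wx":0,"wy":0,"wz":10,"jaw":-0.1},{"dx":0,"dy":0,"dz":0,"wx":0,"wy":0,"wz":80,"jaw":-0.1},{"dx":0,"dy":0,"dz":0,"wx":0,"wy":0,"wz":80,"jaw":-0.1},{"dx":0,"dy":0,"dz":0,"wx":0,"wy":0,"wz":80,"jaw":-0.1},{"dx":0,"dy":0,"dz":0,"wx":0,"wy":0,"wz":80,"jaw":-0.1},{"dx":0,"dy":0,"dz":0,"wx":0,"wy":0,"wz":80,"jaw":-0.1},{"dx":0,"dy":0,"dz":0,"wx":0,"wy":0,"wz":90,"jaw":-0.1},{"dx":0,"dy":0,"dz":0,"wx":0,"wy":0,"wz":90,"jaw":-0.1}]'
python3 go.py .5823 -.1120 .113 57
```

```text
time: 19.88
tool_pos: [0.5823, -0.112, 0.1539]
tcp_rot: [-0.477, 0.879, 0.001, -0.0]
wrist_force: [-0.0, 0.1, 0.6]
finger_gap: 0.0502
t 19.875 pos [ 0.5823 -0.112   0.1539] yaw -122.96 gap 0.0502 F [-0.   0.1  0.6] T [ 0.13 -0.09 -0.03] q6 -2.858
dxyz [-0.   0.   3.9] w [0.14 0.01 0.04]
time: 20.88
tool_pos: [0.5824, -0.1122, 0.154]
tcp_rot: [0.247, 0.969, 0.0, -0.001]
wrist_force: [-1.0, -0.6, 0.8]
finger_gap: 0.0501
t 20.875 pos [ 0.5824 -0.1122  0.154 ] yaw 151.43 gap 0.0501 F [-1.  -0.6  0.8] T [ 0.04 -0.12  0.02] q6 -1.364
dxyz [ 0.1  0.1 41. ] w [-8.000e-02 -1.100e-01  9.443e+01]
```

```bash
python3 -m creep '[{"dx":0,"dy":0,"dz":0,"wx":0,"wy":0,"wz":94,"jaw":-0.1},{"dx":0,"dy":0,"dz":0,"wx":0,"wy":0,"wz":94,"jaw":-0.1},{"dx":0,"dy":0,"dz":0,"wx":0,"wy":0,"wz":94,"jaw":-0.1},{"dx":0,"dy":0,"dz":0,"wx":0,"wy":0,"wz":94,"jaw":-0.1},{"dx":0,"dy":0,"dz":0,"wx":0,"wy":0,"wz":94,"jaw":-0.1},{"dx":0,"dy":0,"dz":0,"wx":0,"wy":0,"wz":94,"jaw":-0.1},{"dx":0,"dy":0,"dz":10,"wx":0,"wy":0,"wz":94,"jaw":-0.1},{"dx":0,"dy":0,"dz":30,"wx":0,"wy":0,"wz":94,"jaw":-0.1}]'
python3 go.py .5823 -.1120 .113 57
```

```text
time: 21.88
tool_pos: [0.583, -0.1124, 0.1245]
tcp_rot: [0.841, 0.541, 0.0, -0.0]
wrist_force: [-0.4, 0.3, -0.3]
finger_gap: 0.0505
t 21.875 pos [ 0.583  -0.1124  0.1245] yaw 65.49 gap 0.0505 F [-0.4  0.3 -0.3] T [ 0.02 -0.09  0.01] q6 0.136
dxyz [ 0.  -0.8 11.5] w [-0.   -0.04  8.49]
```

```bash
python3 -m creep '[{"dx":0,"dy":-0.8,"dz":11,"wx":0,"wy":0,"wz":8.5,"jaw":-0.1},{"dx":0,"dy":-0.8,"dz":11,"wx":0,"wy":0,"wz":8.5,"jaw":1},{"dx":0,"dy":-0.8,"dz":11,"wx":0,"wy":0,"wz":8.5,"jaw":1},{"dx":0,"dy":-0.8,"dz":11,"wx":0,"wy":0,"wz":8.5,"jaw":1},{"dx":0,"dy":-0.8,"dz":11,"wx":0,"wy":0,"wz":8.5,"jaw":1},{"dx":0,"dy":-0.8,"dz":11,"wx":0,"wy":0,"wz":0,"jaw":1},{"dx":0,"dy":-0.8,"dz":11,"wx":0,"wy":0,"wz":-8,"jaw":1},{"dx":0,"dy":-0.8,"dz":11,"wx":0,"wy":0,"wz":-16,"jaw":1}]'
python3 go.py .5823 -.1120 .113 57
```

```text
time: 22.88
tool_pos: [0.5824, -0.1121, 0.1137]
tcp_rot: [0.756, 0.655, 0.0, -0.0]
wrist_force: [-1.7, 0.2, 1.5]
finger_gap: 0.0212
t 22.875 pos [ 0.5824 -0.1121  0.1137] yaw 81.79 gap 0.0212 F [-1.7  0.2  1.5] T [-0.05  0.01 -0.15] q6 -0.148
dxyz [ 0.1 -0.1  0.7] w [ 2.000e-02 -4.000e-02  2.479e+01]
```

```bash
python3 -m creep '[{"dx":0,"dy":0,"dz":0,"wx":0,"wy":0,"wz":-6,"jaw":1},{"dx":0,"dy":0,"dz":0,"wx":0,"wy":0,"wz":-12,"jaw":1}]'|tail -0; python3 go.py .5823 -.1120 .113 57|head -1
python3 -m creep '[{"dx":0,"dy":0,"dz":0,"wx":0,"wy":0,"wz":-5,"jaw":1},{"dx":0,"dy":0,"dz":0,"wx":0,"wy":0,"wz":-8,"jaw":1}]'|tail -0; python3 go.py .5823 -.1120 .113 57|head -1
```

```text
t 23.125 pos [ 0.5824 -0.1121  0.114 ] yaw 94.02 gap 0.0213 F [-0.3  0.2  0.5] T [ 0.1   0.   -0.13] q6 -0.362
t 23.375 pos [ 0.5824 -0.1121  0.1141] yaw 102.19 gap 0.0209 F [-0.2  0.9 -0.1] T [ 0.09 -0.02 -0.06] q6 -0.505Exception ignored on flushing sys.stdout:
BrokenPipeError: [Errno 32] Broken pipe
Exception ignored on flushing sys.stdout:
BrokenPipeError: [Errno 32] Broken pipe
```

```bash
python3 -m creep '[{"dx":0,"dy":0,"dz":0,"wx":0,"wy":0,"wz":-4,"jaw":1},{"dx":0,"dy":0,"dz":0,"wx":0,"wy":0,"wz":-6,"jaw":1}]'|tail -0; python3 go.py .5823 -.1120 .113 57|head -1
```

```text
t 23.625 pos [ 0.5824 -0.112   0.1142] yaw 108.3 gap 0.0214 F [-0.9 -0.1 -0.7] T [ 0.14 -0.03 -0.13] q6 -0.611Exception ignored on flushing sys.stdout:
BrokenPipeError: [Errno 32] Broken pipe
```

```bash
python3 -m creep '[{"dx":0,"dy":0,"dz":0,"wx":0,"wy":0,"wz":-4,"jaw":1},{"dx":0,"dy":0,"dz":0,"wx":0,"wy":0,"wz":-8,"jaw":1}]'; python3 go.py .5823 -.1120 .113 57
```

```text
time: 23.88
tool_pos: [0.5824, -0.112, 0.1143]
tcp_rot: [0.527, 0.85, 0.001, 0.0]
wrist_force: [-0.8, 0.3, 0.4]
finger_gap: 0.0212
t 23.875 pos [ 0.5824 -0.112   0.1143] yaw 116.42 gap 0.0212 F [-0.8  0.3  0.4] T [ 0.17 -0.05 -0.12] q6 -0.753
dxyz [ 0.  -0.1  1.3] w [ 6.000e-02 -4.000e-02  5.942e+01]
```

```bash
python3 -m creep '[{"dx":0,"dy":0,"dz":0,"wx":0,"wy":0,"wz":-4,"jaw":1},{"dx":0,"dy":0,"dz":0,"wx":0,"wy":0,"wz":-8,"jaw":1}]'; python3 go.py .5823 -.1120 .113 57
```

```text
time: 24.12
tool_pos: [0.5824, -0.112, 0.1143]
tcp_rot: [0.465, 0.885, 0.001, 0.0]
wrist_force: [-1.4, 0.9, -1.2]
finger_gap: 0.0213
t 24.125 pos [ 0.5824 -0.112   0.1143] yaw 124.54 gap 0.0213 F [-1.4  0.9 -1.2] T [ 0.12 -0.12 -0.15] q6 -0.895
dxyz [-0.  -0.1  1.3] w [ 6.000e-02 -4.000e-02  6.754e+01]
```

```bash
python3 -m creep '[{"dx":0,"dy":0,"dz":0,"wx":0,"wy":0,"wz":-4,"jaw":1},{"dx":0,"dy":0,"dz":0,"wx":0,"wy":0,"wz":-8,"jaw":1}]'; python3 go.py .5823 -.1120 .113 57
python3 - <<'E'
from h import *
cv2.imwrite('pics/s6.png',vision.grab_frame('scene'))
a=cv2.imread('pics/s6.png')[120:270,220:420]
cv2.imwrite('pics/c6.png',cv2.resize(a,None,fx=4,fy=4,interpolation=cv2.INTER_CUBIC))
E
```

```text
time: 24.38
tool_pos: [0.5824, -0.1119, 0.1144]
tcp_rot: [0.401, 0.916, 0.001, 0.0]
wrist_force: [-0.8, 0.3, -0.5]
finger_gap: 0.0213
t 24.375 pos [ 0.5824 -0.1119  0.1144] yaw 132.66 gap 0.0213 F [-0.8  0.3 -0.5] T [ 0.1  -0.09 -0.17] q6 -1.036
dxyz [ 0.  -0.1  1.4] w [ 7.000e-02 -4.000e-02  7.566e+01]
```

View pics/c6.png

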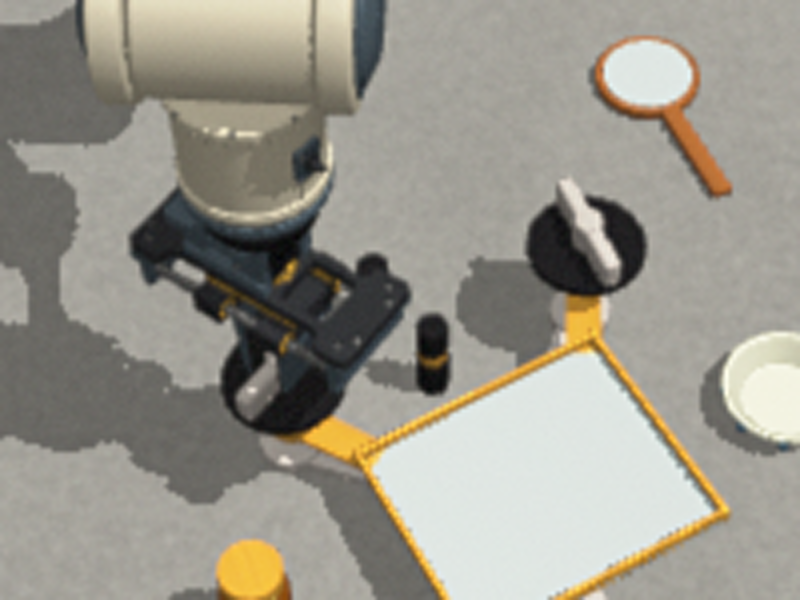

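```bash
python3 -m creep '[{"dx":0,"dy":0,"dz":0,"wx":0,"wy":0,"wz":-4,"jaw":1},{"dx":0,"dy":0,"dz":0,"wx":0,"wy":0,"wz":-8,"jaw":1}]'|grep gap; python3 go.py .5823 -.1120 .113 57
python3 - <<'E'
from h import *
import cv2
c=np.array([.5815,-.1118])
for t in range(100,160,10):
    a=np.radians(t+180); print(t,proj('scene',[[*(c+.045*np.array([np.cos(a),np.sin(a)])),.126],[*(c+.045*np.array([np.cos(a),np.sin(a)])),.100]]).round(1).tolist(), ((proj('scene',[[*(c+.045*np.array([np.cos(a),np.sin(a)])),.126]])-[220,120])*4).round())
for t in range(100,160,10):
    a=np.radians(t); print(t, ((proj('scene',[[*(c+.045*np.array([np.cos(a),np.sin(a)])),.126]])-[220,120])*4).round())
E
```

```text
finger_gap: 0.0216
t 24.675 pos [ 0.5824 -0.1119  0.1144] yaw 140.92 gap 0.0216 F [-0.5  0.6 -1. ] T [ 0.21 -0.1  -0.1 ] q6 -1.181
dxyz [ 0.  -0.1  1.4] w [ 8.000e-02 -4.000e-02  8.392e+01]
100 [[274.6, 213.4], [275.5, 218.5]] [[218. 374.]]
110 [[275.7, 215.5], [276.7, 220.6]] [[223. 382.]]
120 [[277.3, 217.4], [278.2, 222.4]] [[229. 390.]]
130 [[279.3, 219.0], [280.2, 224.0]] [[237. 396.]]
140 [[281.7, 220.3], [282.5, 225.3]] [[247. 401.]]
150 [[284.2, 221.2], [285.0, 226.2]] [[257. 405.]]
100 [[339. 332.]]
110 [[334. 324.]]
120 [[328. 317.]]
130 [[320. 311.]]
140 [[311. 306.]]
150 [[301. 302.]]
```

```bash
python3 -m creep '[{"dx":0,"dy":0,"dz":0,"wx":0,"wy":0,"wz":-5,"jaw":1},{"dx":0,"dy":0,"dz":0,"wx":0,"wy":0,"wz":-10,"jaw":1}]'|grep gap; python3 go.py .5823 -.1120 .113 57|grep yaw
python3 - <<'E'
from h import *
cv2.imwrite('pics/s7.png',vision.grab_frame('scene'))
a=cv2.imread('pics/s7.png')[170:245,260:360]
cv2.imwrite('pics/c7.png',cv2.resize(a,None,fx=8,fy=8,interpolation=cv2.INTER_CUBIC))
E
```

```text
finger_gap: 0.0216
t 24.925 pos [ 0.5824 -0.112   0.1145] yaw 151.0 gap 0.0216 F [-0.1 -0.6 -1.6] T [ 0.06 -0.09 -0.26] q6 -1.357
```

View pics/c7.png

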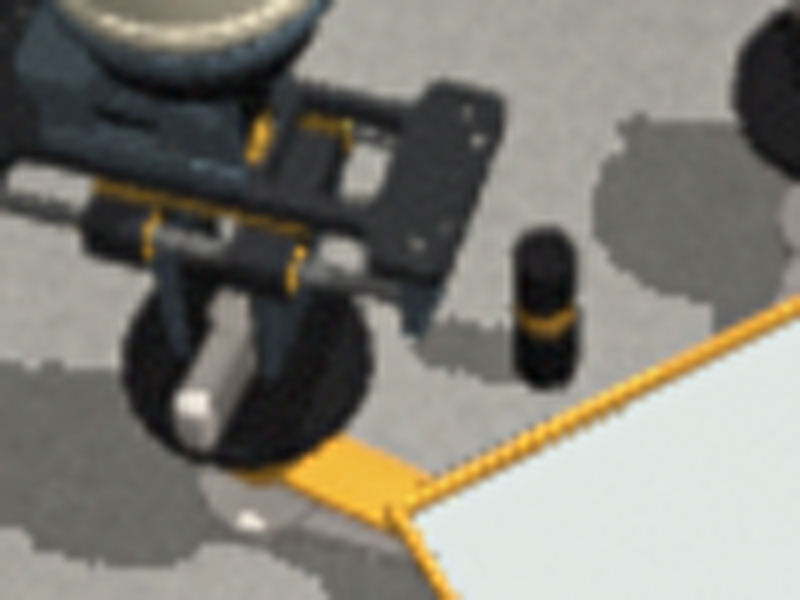

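```bash
python3 -m creep '[{"dx":0,"dy":0,"dz":0,"wx":0,"wy":0,"wz":-4,"jaw":1}]'|grep gap; python3 go.py .5823 -.1120 .113 57|grep yaw
python3 -m creep '[{"dx":0,"dy":0,"dz":0,"wx":0,"wy":0,"wz":-4,"jaw":1}]'|grep gap; python3 go.py .5823 -.1120 .113 57|grep yaw
```

```text
finger_gap: 0.0211
t 25.1 pos [ 0.5823 -0.112   0.1145] yaw 155.2 gap 0.0211 F [ 0.1  0.4 -0.8] T [ 0.11 -0.25 -0.24] q6 -1.43
finger_gap: 0.0216
t 25.225 pos [ 0.5823 -0.112   0.1145] yaw 159.17 gap 0.0216 F [ 0.6 -1.  -2.1] T [-0.01 -0.21 -0.44] q6 -1.499
```

The torque climbed to 0.44 N m, so the right lower stop is at wing yaw about 149°. That is about 327° below where I left it, against 285° if level, so vision was 2–3 mm too low. Now I turn back 285° clockwise, to a final wing yaw of about 44° mod 180.

```bash
python3 -m creep '[{"dx":0,"dy":0,"dz":0,"wx":0,"wy":0,"wz":10,"jaw":1},{"dx":0,"dy":0,"dz":0,"wx":0,"wy":0,"wz":20,"jaw":1},{"dx":0,"dy":0,"dz":0,"wx":0,"wy":0,"wz":30,"jaw":1},{"dx":0,"dy":0,"dz":0,"wx":0,"wy":0,"wz":40,"jaw":1},{"dx":0,"dy":0,"dz":0,"wx":0,"wy":0,"wz":50,"jaw":1},{"dx":0,"dy":0,"dz":0,"wx":0,"wy":0,"wz":60,"jaw":1},{"dx":0,"dy":0,"dz":0,"wx":0,"wy":0,"wz":70,"jaw":1},{"dx":0,"dy":0,"dz":0,"wx":0,"wy":0,"wz":80,"jaw":1}]'|grep gap; python3 go.py .5823 -.1120 .113 57|grep yaw
python3 -m creep '[{"dx":0,"dy":0,"dz":0,"wx":0,"wy":0,"wz":10,"jaw":1},{"dx":0,"dy":0,"dz":0,"wx":0,"wy":0,"wz":20,"jaw":1},{"dx":0,"dy":0,"dz":0,"wx":0,"wy":0,"wz":30,"jaw":1},{"dx":0,"dy":0,"dz":0,"wx":0,"wy":0,"wz":40,"jaw":1},{"dx":0,"dy":0,"dz":0,"wx":0,"wy":0,"wz":50,"jaw":1},{"dx":0,"dy":0,"dz":0,"wx":0,"wy":0,"wz":60,"jaw":1},{"dx":0,"dy":0,"dz":0,"wx":0,"wy":0,"wz":70,"jaw":1},{"dx":0,"dy":0,"dz":0,"wx":0,"wy":0,"wz":80,"jaw":1}]'|grep gap; python3 go.py .5823 -.1120 .113 57|grep yaw
```

```text
finger_gap: 0.0213
t 26.225 pos [ 0.5822 -0.1117  0.1143] yaw 78.7 gap 0.0213 F [ 0.6  2.5 -1.6] T [0.39 0.05 0.07] q6 -0.095
finger_gap: 0.0212
t 27.225 pos [ 0.5821 -0.1117  0.1144] yaw -1.77 gap 0.0212 F [-1.2 -0.4 -1.1] T [0.   0.13 0.1 ] q6 1.31
```

```bash
python3 -m creep '[{"dx":0,"dy":0,"dz":0,"wx":0,"wy":0,"wz":10,"jaw":1},{"dx":0,"dy":0,"dz":0,"wx":0,"wy":0,"wz":20,"jaw":1},{"dx":0,"dy":0,"dz":0,"wx":0,"wy":0,"wz":30,"jaw":1},{"dx":0,"dy":0,"dz":0,"wx":0,"wy":0,"wz":40,"jaw":1},{"dx":0,"dy":0,"dz":0,"wx":0,"wy":0,"wz":50,"jaw":1},{"dx":0,"dy":0,"dz":0,"wx":0,"wy":0,"wz":60,"jaw":1},{"dx":0,"dy":0,"dz":0,"wx":0,"wy":0,"wz":70,"jaw":1},{"dx":0,"dy":0,"dz":0,"wx":0,"wy":0,"wz":80,"jaw":1}]'|grep gap; python3 go.py .5823 -.1120 .113 57|grep yaw
python3 -m creep '[{"dx":0,"dy":0,"dz":0,"wx":0,"wy":0,"wz":0,"jaw":-0.1},{"dx":0,"dy":0,"dz":0,"wx":0,"wy":0,"wz":0,"jaw":-0.1},{"dx":0,"dy":0,"dz":-20,"wx":0,"wy":0,"wz":0,"jaw":-0.1},{"dx":0,"dy":0,"dz":-40,"wx":0,"wy":0,"wz":-6,"jaw":-0.1},{"dx":0,"dy":0,"dz":-40,"wx":0,"wy":0,"wz":-60,"jaw":-0.1},{"dx":0,"dy":0,"dz":-40,"wx":0,"wy":0,"wz":-60,"jaw":-0.1},{"dx":0,"dy":0,"dz":-40,"wx":0,"wy":0,"wz":-60,"jaw":-0.1},{"dx":0,"dy":0,"dz":-40,"wx":0,"wy":0,"wz":-60,"jaw":-0.1}]'|grep gap; python3 go.py .5823 -.1120 .113 94
python3 - <<'E'
from h import *
cv2.imwrite('pics/s8.png',vision.grab_frame('scene'))
a=cv2.imread('pics/s8.png')[170:245,260:360]
cv2.imwrite('pics/c8.png',cv2.resize(a,None,fx=8,fy=8,interpolation=cv2.INTER_CUBIC))
E
```

```text
finger_gap: 0.0217
t 28.225 pos [ 0.5819 -0.112   0.1143] yaw -82.23 gap 0.0217 F [-1.5 -2.6 -0.9] T [-0.27  0.41  0.14] q6 2.714
finger_gap: 0.0505
t 29.225 pos [ 0.582  -0.112   0.1544] yaw -32.75 gap 0.0505 F [-0.4 -0.  -0.8] T [0.07 0.02 0.02] q6 1.851
dxyz [ 0.3 -0.1 41.4] w [-3.0000e-02 -5.0000e-02 -1.2675e+02]
```

View pics/c8.png

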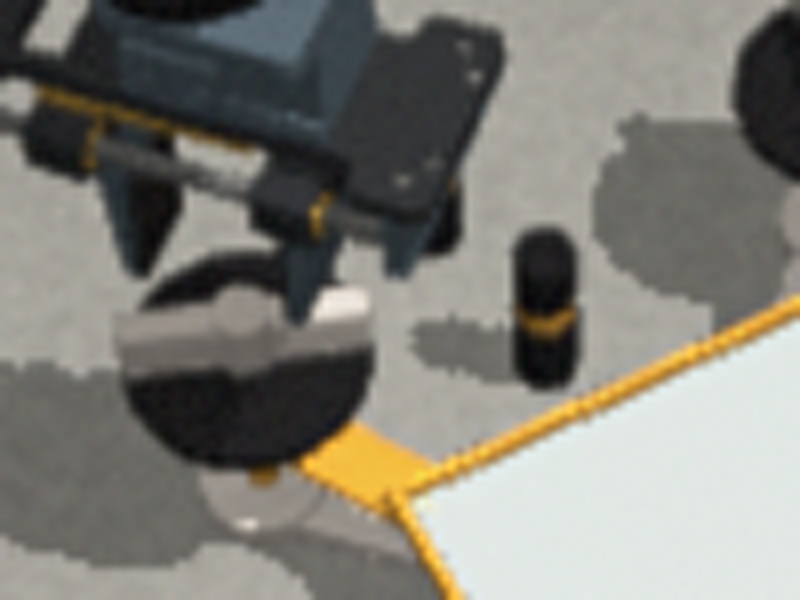

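Run:
```python
from h import *
f=lambda x,y:onz('scene',(260+x/8-.44,170+y/8-.44),.126)
a,b=f(120,325),f(366,295);d=b-a;print(np.degrees(np.arctan2(d[1],d[0])),np.linalg.norm(d),(a+b)/2)
# same for stop image c7: end at (195,400), assume centre
c=(a+b)/2;e=f(195,400)-c;print('stop wing',np.degrees(np.arctan2(-e[1],-e[0])),np.linalg.norm(e))
```

```text
85.31542858966962 0.08634974604472133 [ 0.5821085  -0.11145053  0.126     ]
stop wing 145.42342608037694 0.040124864164108084
```

Wing ends in the crop are at (120,325) and (366,295), which gives 85.3°. It trailed the tool by 12°, so the stop is at 146.5° and the target is 41.5°. Regrasp and turn 44° more.

```bash
python3 -m creep '[{"dx":0,"dy":0,"dz":0,"wx":0,"wy":0,"wz":-100,"jaw":-0.1},{"dx":0,"dy":0,"dz":0,"wx":0,"wy":0,"wz":-100,"jaw":-0.1},{"dx":0,"dy":0,"dz":0,"wx":0,"wy":0,"wz":-100,"jaw":-0.1},{"dx":0,"dy":0,"dz":0,"wx":0,"wy":0,"wz":-100,"jaw":-0.1},{"dx":0,"dy":0,"dz":0,"wx":0,"wy":0,"wz":-100,"jaw":-0.1},{"dx":0,"dy":0,"dz":0,"wx":0,"wy":0,"wz":-100,"jaw":-0.1},{"dx":0,"dy":0,"dz":0,"wx":0,"wy":0,"wz":-100,"jaw":-0.1},{"dx":0,"dy":0,"dz":0,"wx":0,"wy":0,"wz":-100,"jaw":-0.1}]'|grep gap; python3 go.py .5821 -.1118 .1135 85.3
```

```text
finger_gap: 0.05
t 30.275 pos [ 0.5821 -0.1119  0.1544] yaw 52.97 gap 0.05 F [-0.1 -0.9 -0.9] T [-0.02 -0.02  0.02] q6 0.355
dxyz [ 0.1 -0.  40.9] w [ 1.000e-02 -5.000e-02 -3.233e+01]
```

```bash
python3 -m creep '[{"dx":0,"dy":0,"dz":0,"wx":0,"wy":0,"wz":-32.3,"jaw":-0.1},{"dx":0,"dy":0,"dz":0,"wx":0,"wy":0,"wz":-32.3,"jaw":-0.1},{"dx":0,"dy":0,"dz":15,"wx":0,"wy":0,"wz":-32.3,"jaw":-0.1},{"dx":0,"dy":0,"dz":41,"wx":0,"wy":0,"wz":-32.3,"jaw":-0.1},{"dx":0,"dy":0,"dz":41,"wx":0,"wy":0,"wz":-32.3,"jaw":1},{"dx":0,"dy":0,"dz":41,"wx":0,"wy":0,"wz":-32.3,"jaw":1},{"dx":0,"dy":0,"dz":41,"wx":0,"wy":0,"wz":-32.3,"jaw":1},{"dx":0,"dy":0,"dz":41,"wx":0,"wy":0,"wz":-32.3,"jaw":1}]'|grep gap; python3 go.py .5821 -.1118 .1135 41.5
python3 -m creep '[{"dx":0,"dy":0,"dz":0,"wx":0,"wy":0,"wz":10,"jaw":1},{"dx":0,"dy":0,"dz":0,"wx":0,"wy":0,"wz":20,"jaw":1},{"dx":0,"dy":0,"dz":0,"wx":0,"wy":0,"wz":30,"jaw":1},{"dx":0,"dy":0,"dz":0,"wx":0,"wy":0,"wz":40,"jaw":1},{"dx":0,"dy":0,"dz":0,"wx":0,"wy":0,"wz":44,"jaw":1},{"dx":0,"dy":0,"dz":0,"wx":0,"wy":0,"wz":44,"jaw":-0.1},{"dx":0,"dy":0,"dz":0,"wx":0,"wy":0,"wz":44,"jaw":-0.1},{"dx":0,"dy":0,"dz":-20,"wx":0,"wy":0,"wz":44,"jaw":-0.1}]'|grep gap; python3 go.py .516 .131 .200 188.7
```

```text
finger_gap: 0.0215
t 31.275 pos [ 0.5822 -0.112   0.1141] yaw 85.25 gap 0.0215 F [-1.1 -0.9  1. ] T [-0.19  0.2  -0.04] q6 -0.209
dxyz [ 0.2 -0.1  0.6] w [ 0.05 -0.05 43.75]
finger_gap: 0.0481
t 32.275 pos [ 0.5814 -0.1118  0.1333] yaw 41.34 gap 0.0481 F [ 0.5 -0.7 -0. ] T [-0.03 -0.02 -0.  ] q6 0.558
dxyz [ 111.2 -225.6  -66.3] w [-5.0000e-02 -1.1000e-01 -1.4736e+02]
```

```bash
python3 -m creep '[{"dx":0,"dy":0,"dz":-50,"wx":0,"wy":0,"wz":-10,"jaw":-0.1},{"dx":30,"dy":-60,"dz":-65,"wx":0,"wy":0,"wz":-80,"jaw":-0.1},{"dx":111,"dy":-226,"dz":-66,"wx":0,"wy":0,"wz":-90,"jaw":-0.1},{"dx":111,"dy":-226,"dz":-66,"wx":0,"wy":0,"wz":-90,"jaw":-0.1},{"dx":111,"dy":-226,"dz":-66,"wx":0,"wy":0,"wz":-90,"jaw":-0.1},{"dx":111,"dy":-226,"dz":-66,"wx":0,"wy":0,"wz":-90,"jaw":-0.1},{"dx":111,"dy":-226,"dz":-66,"wx":0,"wy":0,"wz":-90,"jaw":-0.1},{"dx":111,"dy":-226,"dz":-60,"wx":0,"wy":0,"wz":-90,"jaw":-0.1}]'|grep gap; python3 go.py .5165 .131 .1135 188.7
```

```text
finger_gap: 0.05
t 33.275 pos [0.5158 0.1315 0.194 ] yaw 127.01 gap 0.05 F [-0.4 -0.  -0.5] T [ 0.02 -0.18  0.01] q6 -0.51
dxyz [-0.9  0.2 80.5] w [ 6.000e-02 -3.000e-02 -6.169e+01]
```

```bash
python3 -m creep '[{"dx":-0.9,"dy":0.2,"dz":10,"wx":0,"wy":0,"wz":-62,"jaw":-0.1},{"dx":-0.9,"dy":0.2,"dz":20,"wx":0,"wy":0,"wz":-62,"jaw":-0.1},{"dx":-0.9,"dy":0.2,"dz":25,"wx":0,"wy":0,"wz":-62,"jaw":-0.1},{"dx":-0.9,"dy":0.2,"dz":30,"wx":0,"wy":0,"wz":-62,"jaw":-0.1},{"dx":-0.9,"dy":0.2,"dz":40,"wx":0,"wy":0,"wz":-62,"jaw":-0.1},{"dx":-0.9,"dy":0.2,"dz":50,"wx":0,"wy":0,"wz":-62,"jaw":-0.1},{"dx":-0.9,"dy":0.2,"dz":80,"wx":0,"wy":0,"wz":-62,"jaw":-0.1},{"dx":-0.9,"dy":0.2,"dz":80,"wx":0,"wy":0,"wz":-62,"jaw":-0.1}]'|grep gap; python3 go.py .5165 .131 .1135 188.7
python3 -m creep '[{"dx":0,"dy":0,"dz":0,"wx":0,"wy":0,"wz":0,"jaw":1},{"dx":0,"dy":0,"dz":0,"wx":0,"wy":0,"wz":0,"jaw":1},{"dx":0,"dy":0,"dz":0,"wx":0,"wy":0,"wz":0,"jaw":1},{"dx":0,"dy":0,"dz":0,"wx":0,"wy":0,"wz":0,"jaw":1}]'|grep gap; python3 go.py .5165 .131 .1135 188.7
```

```text
finger_gap: 0.0504
t 34.275 pos [0.5153 0.1308 0.1128] yaw -170.95 gap 0.0504 F [0.2 0.1 0.3] T [ 0.15 -0.15 -0.03] q6 -1.594
dxyz [-1.2 -0.  -0.7] w [ 0.07 -0.18  0.35]
finger_gap: 0.0213
t 34.775 pos [0.516  0.1299 0.1135] yaw -170.92 gap 0.0213 F [  0.1 -10.7   4.3] T [-1.83 -0.32  0.05] q6 -1.594
dxyz [-0.7  1.  -0. ] w [-0.02 -0.11  0.38]
```

```bash
python3 -m creep '[{"dx":0,"dy":-0.6,"dz":0,"wx":0,"wy":0,"wz":10,"jaw":1},{"dx":0,"dy":-0.6,"dz":0,"wx":0,"wy":0,"wz":20,"jaw":1},{"dx":0,"dy":-0.6,"dz":0,"wx":0,"wy":0,"wz":30,"jaw":1},{"dx":0,"dy":-0.6,"dz":0,"wx":0,"wy":0,"wz":40,"jaw":1},{"dx":0,"dy":-0.6,"dz":0,"wx":0,"wy":0,"wz":50,"jaw":1}]'|grep gap; python3 go.py .5165 .131 .1135 188.7
python3 -m creep '[{"dx":0,"dy":0,"dz":0,"wx":0,"wy":0,"wz":10,"jaw":1},{"dx":0,"dy":0,"dz":0,"wx":0,"wy":0,"wz":20,"jaw":1},{"dx":0,"dy":0,"dz":0,"wx":0,"wy":0,"wz":30,"jaw":1},{"dx":0,"dy":0,"dz":0,"wx":0,"wy":0,"wz":40,"jaw":1},{"dx":0,"dy":0,"dz":0,"wx":0,"wy":0,"wz":50,"jaw":1},{"dx":0,"dy":0,"dz":0,"wx":0,"wy":0,"wz":60,"jaw":1}]'|grep gap; python3 go.py .5165 .131 .1135 188.7
```

```text
finger_gap: 0.0215
t 35.4 pos [0.5159 0.1294 0.1136] yaw 138.75 gap 0.0215 F [-0.5  1.3 -2.8] T [ 0.09 -0.09  0.11] q6 -0.717
dxyz [0.6 1.6 0.1] w [ -0.07  -0.11 -49.95]
finger_gap: 0.0215
t 36.15 pos [0.5155 0.1293 0.1136] yaw 78.43 gap 0.0215 F [-0.6  0.3 -5.6] T [-0.18 -0.02  0.14] q6 0.336
dxyz [1.9 0.6 0.1] w [-1.7000e-01 -8.0000e-02 -1.1027e+02]
```

```bash
python3 -m creep '[{"dx":0,"dy":0,"dz":0,"wx":0,"wy":0,"wz":10,"jaw":1},{"dx":0,"dy":0,"dz":0,"wx":0,"wy":0,"wz":20,"jaw":1},{"dx":0,"dy":0,"dz":0,"wx":0,"wy":0,"wz":30,"jaw":1},{"dx":0,"dy":0,"dz":0,"wx":0,"wy":0,"wz":40,"jaw":1},{"dx":0,"dy":0,"dz":0,"wx":0,"wy":0,"wz":50,"jaw":1},{"dx":0,"dy":0,"dz":0,"wx":0,"wy":0,"wz":60,"jaw":1},{"dx":0,"dy":0,"dz":0,"wx":0,"wy":0,"wz":70,"jaw":1},{"dx":0,"dy":0,"dz":0,"wx":0,"wy":0,"wz":80,"jaw":1}]'|grep gap; python3 go.py .5165 .131 .1135 188.7|grep yaw
python3 -m creep '[{"dx":0,"dy":0,"dz":0,"wx":0,"wy":0,"wz":6,"jaw":1},{"dx":0,"dy":0,"dz":0,"wx":0,"wy":0,"wz":12,"jaw":1}]'|grep gap; python3 go.py .5165 .131 .1135 188.7|grep yaw
```

```text
finger_gap: 0.0216
t 37.15 pos [0.5152 0.1296 0.1136] yaw -1.89 gap 0.0216 F [-0.3  3.  -4.9] T [0.64 0.1  0.14] q6 1.738
finger_gap: 0.0214
t 37.4 pos [0.5152 0.1297 0.1137] yaw -14.09 gap 0.0214 F [ 0.9  1.  -6.7] T [ 0.3  -0.17  0.18] q6 1.951
```

```bash
python3 -m creep '[{"dx":0,"dy":0,"dz":0,"wx":0,"wy":0,"wz":5,"jaw":1},{"dx":0,"dy":0,"dz":0,"wx":0,"wy":0,"wz":10,"jaw":1}]'|grep gap; python3 go.py .5165 .131 .1135 188.7|grep yaw
python3 -m creep '[{"dx":0,"dy":0,"dz":0,"wx":0,"wy":0,"wz":5,"jaw":1},{"dx":0,"dy":0,"dz":0,"wx":0,"wy":0,"wz":10,"jaw":1}]'|grep gap; python3 go.py .5165 .131 .1135 188.7|grep yaw
```

```text
finger_gap: 0.0214
t 37.65 pos [0.5152 0.1298 0.1137] yaw -24.24 gap 0.0214 F [ 1.6  0.8 -7.3] T [ 0.33 -0.21  0.13] q6 2.128
finger_gap: 0.0215
t 37.9 pos [0.5152 0.1298 0.1137] yaw -34.41 gap 0.0215 F [ 2.4  0.6 -7.8] T [ 0.26 -0.31  0.17] q6 2.305
```

```bash
python3 -m creep '[{"dx":0,"dy":0,"dz":0,"wx":0,"wy":0,"wz":3,"jaw":1},{"dx":0,"dy":0,"dz":0,"wx":0,"wy":0,"wz":6,"jaw":1}]'|grep gap; python3 go.py .5165 .131 .1135 188.7|grep yaw
python3 -m creep '[{"dx":0,"dy":0,"dz":0,"wx":0,"wy":0,"wz":5,"jaw":1}]'|grep gap; python3 go.py .5165 .131 .1135 188.7|grep yaw
```

```text
finger_gap: 0.0213
t 38.15 pos [0.5153 0.1299 0.1137] yaw -40.5 gap 0.0213 F [ 2.1  0.8 -7.1] T [ 0.26 -0.26  0.09] q6 2.412
finger_gap: 0.0215
t 38.275 pos [0.5153 0.1299 0.1137] yaw -45.63 gap 0.0215 F [ 1.8  1.6 -7.1] T [ 0.21 -0.27  0.05] q6 2.501
```

```bash
python3 -m creep '[{"dx":0,"dy":0,"dz":0,"wx":0,"wy":0,"wz":5,"jaw":1}]'|grep gap; python3 go.py .5165 .131 .1135 188.7|grep yaw
python3 -m creep '[{"dx":0,"dy":0,"dz":0,"wx":0,"wy":0,"wz":5,"jaw":1}]'|grep gap; python3 go.py .5165 .131 .1135 188.7|grep yaw
```

```text
finger_gap: 0.0214
t 38.4 pos [0.5153 0.1299 0.1137] yaw -50.79 gap 0.0214 F [ 2.1  0.3 -7.7] T [ 0.17 -0.35  0.11] q6 2.591
finger_gap: 0.0214
t 38.525 pos [0.5153 0.13   0.1137] yaw -55.94 gap 0.0214 F [ 1.8 -0.1 -7.2] T [ 0.19 -0.32  0.13] q6 2.681
```

```bash
python3 -m creep '[{"dx":0,"dy":0,"dz":0,"wx":0,"wy":0,"wz":4,"jaw":1},{"dx":0,"dy":0,"dz":0,"wx":0,"wy":0,"wz":8,"jaw":1}]'|grep gap; python3 go.py .5165 .131 .1135 188.7|grep yaw
python3 -m creep '[{"dx":0,"dy":0,"dz":0,"wx":0,"wy":0,"wz":7,"jaw":1},{"dx":0,"dy":0,"dz":0,"wx":0,"wy":0,"wz":7,"jaw":1}]'|grep gap; python3 go.py .5165 .131 .1135 188.7|grep yaw
```

```text
finger_gap: 0.0212
t 38.775 pos [0.5154 0.13   0.1137] yaw -64.08 gap 0.0212 F [ 1.5  1.2 -7.6] T [ 0.2  -0.34  0.17] q6 2.823
finger_gap: 0.0214
t 39.025 pos [0.5154 0.1299 0.1137] yaw -71.04 gap 0.0214 F [ 1.4  0.1 -7.1] T [ 0.09 -0.3   0.07] q6 2.945
```

No stop after 260°, and the wrist joint is near its range. Regrasp half a turn back and continue.

```bash
python3 -m creep '[{"dx":0,"dy":0,"dz":0,"wx":0,"wy":0,"wz":0,"jaw":-0.1},{"dx":0,"dy":0,"dz":0,"wx":0,"wy":0,"wz":0,"jaw":-0.1},{"dx":0,"dy":0,"dz":-35,"wx":0,"wy":0,"wz":-5,"jaw":-0.1},{"dx":0,"dy":0,"dz":-35,"wx":0,"wy":0,"wz":-90,"jaw":-0.1},{"dx":0,"dy":0,"dz":-35,"wx":0,"wy":0,"wz":-90,"jaw":-0.1},{"dx":0,"dy":0,"dz":-35,"wx":0,"wy":0,"wz":-90,"jaw":-0.1},{"dx":0,"dy":0,"dz":-35,"wx":0,"wy":0,"wz":-90,"jaw":-0.1},{"dx":0,"dy":0,"dz":-35,"wx":0,"wy":0,"wz":-90,"jaw":-0.1}]'|grep gap; python3 go.py .5155 .130 .1135 109|grep yaw
python3 -m creep '[{"dx":0,"dy":0,"dz":0,"wx":0,"wy":0,"wz":-120,"jaw":-0.1},{"dx":0,"dy":0,"dz":0,"wx":0,"wy":0,"wz":-120,"jaw":-0.1},{"dx":0,"dy":0,"dz":0,"wx":0,"wy":0,"wz":-120,"jaw":-0.1},{"dx":0,"dy":0,"dz":0,"wx":0,"wy":0,"wz":-120,"jaw":-0.1},{"dx":0,"dy":0,"dz":0,"wx":0,"wy":0,"wz":-120,"jaw":-0.1},{"dx":0,"dy":0,"dz":0,"wx":0,"wy":0,"wz":-120,"jaw":-0.1},{"dx":0,"dy":0,"dz":0,"wx":0,"wy":0,"wz":-120,"jaw":-0.1},{"dx":0,"dy":0,"dz":0,"wx":0,"wy":0,"wz":-120,"jaw":-0.1}]'|grep gap; python3 go.py .5155 .130 .1135 109
```

```text
finger_gap: 0.05
t 40.025 pos [0.5155 0.13   0.1489] yaw -11.9 gap 0.05 F [-0.2  0.2 -0.3] T [ 0.02 -0.02 -0.02] q6 1.913
finger_gap: 0.05
t 41.025 pos [0.5155 0.13   0.1491] yaw 74.04 gap 0.05 F [0.5 0.7 0.1] T [-0.01 -0.06  0.03] q6 0.413
dxyz [ 0.   0.  35.6] w [ -0.13  -0.   -34.96]
```

```bash
python3 - <<'E'
from h import *
cv2.imwrite('pics/s9.png',vision.grab_frame('scene'))
a=cv2.imread('pics/s9.png')[145:220,320:420]
cv2.imwrite('pics/c9.png',cv2.resize(a,None,fx=8,fy=8,interpolation=cv2.INTER_CUBIC))
E
python3 -m creep '[{"dx":0,"dy":0,"dz":0,"wx":0,"wy":0,"wz":-35,"jaw":-0.1},{"dx":0,"dy":0,"dz":0,"wx":0,"wy":0,"wz":-35,"jaw":-0.1},{"dx":0,"dy":0,"dz":10,"wx":0,"wy":0,"wz":-35,"jaw":-0.1},{"dx":0,"dy":0,"dz":35,"wx":0,"wy":0,"wz":-35,"jaw":-0.1},{"dx":0,"dy":0,"dz":35,"wx":0,"wy":0,"wz":-35,"jaw":1},{"dx":0,"dy":0,"dz":35,"wx":0,"wy":0,"wz":-35,"jaw":1},{"dx":0,"dy":0,"dz":35,"wx":0,"wy":0,"wz":-35,"jaw":1},{"dx":0,"dy":0,"dz":35,"wx":0,"wy":0,"wz":-35,"jaw":1}]'|grep gap; python3 go.py .5155 .130 .1135 109
```

```text
finger_gap: 0.0213
t 42.075 pos [0.5155 0.1299 0.1148] yaw 109.61 gap 0.0213 F [-2.4 -1.6  6.2] T [-0.28  0.32  0.04] q6 -0.208
dxyz [ 0.1 -0.   1.3] w [-0.09 -0.03  0.61]
```

View pics/c9.png

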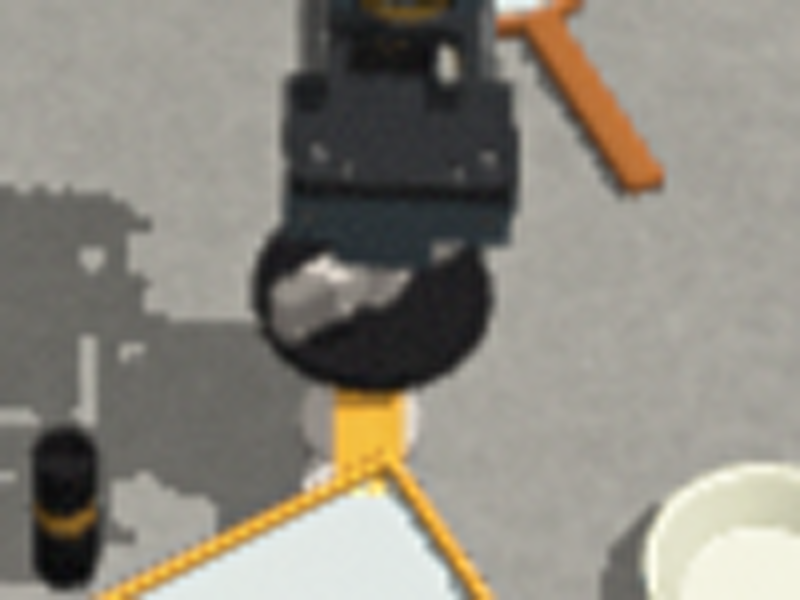

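```bash
python3 -m creep '[{"dx":0,"dy":0,"dz":0,"wx":0,"wy":0,"wz":4,"jaw":1},{"dx":0,"dy":0,"dz":0,"wx":0,"wy":0,"wz":8,"jaw":1}]'|grep gap; python3 go.py .5165 .131 .1135 188.7|grep yaw
python3 -m creep '[{"dx":0,"dy":0,"dz":0,"wx":0,"wy":0,"wz":5,"jaw":1}]'|grep gap; python3 go.py .5165 .131 .1135 188.7|grep yaw
python3 -m creep '[{"dx":0,"dy":0,"dz":0,"wx":0,"wy":0,"wz":5,"jaw":1}]'|grep gap; python3 go.py .5165 .131 .1135 188.7|grep yaw
```

```text
finger_gap: 0.0214
t 42.325 pos [0.5155 0.1299 0.1151] yaw 101.45 gap 0.0214 F [ 0.   0.5 -2.4] T [ 0.05 -0.02  0.2 ] q6 -0.065
finger_gap: 0.0216
t 42.45 pos [0.5155 0.1299 0.1154] yaw 96.27 gap 0.0216 F [ 0.8 -0.6 -7.3] T [-0.01 -0.32  0.72] q6 0.025
finger_gap: 0.0241
t 42.575 pos [0.5155 0.1299 0.1155] yaw 91.11 gap 0.0241 F [-0.6  1.9 -5.8] T [ 0.42 -0.06  1.  ] q6 0.116
```

Upper left stop found: torque jumped to 0.7–1.0 N m, with the wing at about 107°. The left ear was therefore about +1.5 mm. Turn back 285°, to a final wing yaw of about 32°.

```bash
python3 -m creep '[{"dx":0,"dy":0,"dz":1,"wx":0,"wy":0,"wz":-10,"jaw":1},{"dx":0,"dy":0,"dz":1,"wx":0,"wy":0,"wz":-20,"jaw":1},{"dx":0,"dy":0,"dz":1,"wx":0,"wy":0,"wz":-30,"jaw":1},{"dx":0,"dy":0,"dz":1,"wx":0,"wy":0,"wz":-40,"jaw":1},{"dx":0,"dy":0,"dz":1,"wx":0,"wy":0,"wz":-50,"jaw":1},{"dx":0,"dy":0,"dz":1,"wx":0,"wy":0,"wz":-60,"jaw":1},{"dx":0,"dy":0,"dz":1,"wx":0,"wy":0,"wz":-70,"jaw":1},{"dx":0,"dy":0,"dz":1,"wx":0,"wy":0,"wz":-80,"jaw":1}]'|grep gap; python3 go.py .5165 .131 .1135 188.7|grep yaw
python3 -m creep '[{"dx":0,"dy":0,"dz":1,"wx":0,"wy":0,"wz":-10,"jaw":1},{"dx":0,"dy":0,"dz":1,"wx":0,"wy":0,"wz":-20,"jaw":1},{"dx":0,"dy":0,"dz":1,"wx":0,"wy":0,"wz":-30,"jaw":1},{"dx":0,"dy":0,"dz":1,"wx":0,"wy":0,"wz":-40,"jaw":1},{"dx":0,"dy":0,"dz":1,"wx":0,"wy":0,"wz":-50,"jaw":1},{"dx":0,"dy":0,"dz":1,"wx":0,"wy":0,"wz":-60,"jaw":1},{"dx":0,"dy":0,"dz":1,"wx":0,"wy":0,"wz":-70,"jaw":1},{"dx":0,"dy":0,"dz":1,"wx":0,"wy":0,"wz":-80,"jaw":1}]'|grep gap; python3 go.py .5165 .131 .1135 188.7|grep yaw
```

```text
finger_gap: 0.0217
t 43.575 pos [0.5153 0.1298 0.1152] yaw 171.39 gap 0.0217 F [-2.8 -2.8  5.2] T [-0.41  0.41 -0.13] q6 -1.286
finger_gap: 0.0216
t 44.575 pos [0.5156 0.1295 0.1151] yaw -108.33 gap 0.0216 F [-2.5 -4.4  8.8] T [-0.54  0.45 -0.08] q6 -2.687
```

```bash
python3 -m creep '[{"dx":0,"dy":0,"dz":0,"wx":0,"wy":0,"wz":0,"jaw":-0.1},{"dx":0,"dy":0,"dz":0,"wx":0,"wy":0,"wz":0,"jaw":-0.1},{"dx":0,"dy":0,"dz":-35,"wx":0,"wy":0,"wz":5,"jaw":-0.1},{"dx":0,"dy":0,"dz":-35,"wx":0,"wy":0,"wz":90,"jaw":-0.1},{"dx":0,"dy":0,"dz":-35,"wx":0,"wy":0,"wz":90,"jaw":-0.1},{"dx":0,"dy":0,"dz":-35,"wx":0,"wy":0,"wz":90,"jaw":-0.1},{"dx":0,"dy":0,"dz":-35,"wx":0,"wy":0,"wz":90,"jaw":-0.1},{"dx":0,"dy":0,"dz":-35,"wx":0,"wy":0,"wz":90,"jaw":-0.1}]'|grep gap; python3 go.py .5155 .130 .1135 87|grep yaw
python3 - <<'E'
from h import *
cv2.imwrite('pics/s10.png',vision.grab_frame('scene'))
a=cv2.imread('pics/s10.png')[145:220,320:420]
cv2.imwrite('pics/c10.png',cv2.resize(a,None,fx=8,fy=8,interpolation=cv2.INTER_CUBIC))
E
```

```text
finger_gap: 0.05
t 45.575 pos [0.5155 0.1296 0.1501] yaw -167.56 gap 0.05 F [-0.   0.1 -0.9] T [ 0.15 -0.15 -0.04] q6 -1.653
```

View pics/c10.png

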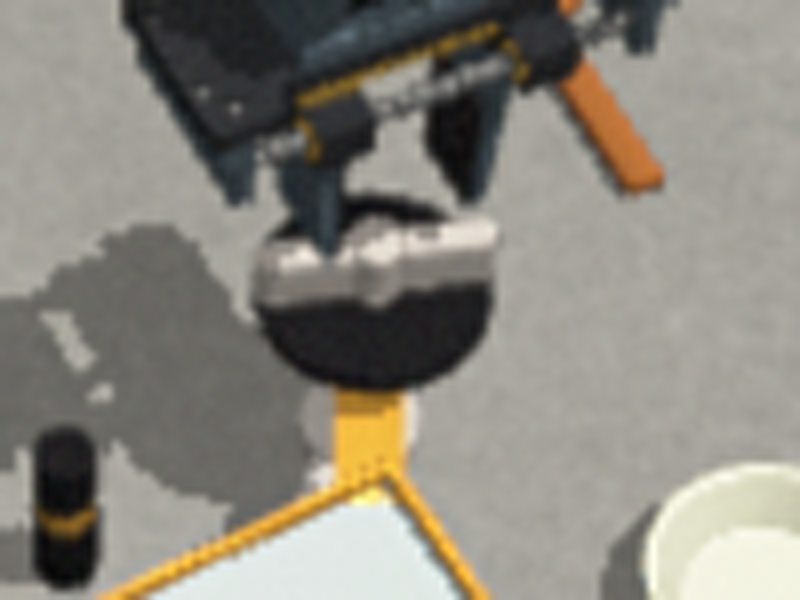

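Run:
```python
from h import *
f=lambda x,y:onz('scene',(320+x/8-.44,145+y/8-.44),.126)
a,b=f(262,255),f(495,222);d=b-a;print(np.degrees(np.arctan2(d[1],d[0])),np.linalg.norm(d),(a+b)/2)
```

```text
86.94047156315476 0.08728050629972386 [0.5149821 0.12984   0.126    ]
```

```bash
python3 -m creep '[{"dx":0,"dy":0,"dz":0,"wx":0,"wy":0,"wz":105.5,"jaw":-0.1},{"dx":0,"dy":0,"dz":0,"wx":0,"wy":0,"wz":105.5,"jaw":-0.1},{"dx":0,"dy":0,"dz":0,"wx":0,"wy":0,"wz":105.5,"jaw":-0.1},{"dx":0,"dy":0,"dz":0,"wx":0,"wy":0,"wz":105.5,"jaw":-0.1},{"dx":0,"dy":0,"dz":0,"wx":0,"wy":0,"wz":105.5,"jaw":-0.1},{"dx":0,"dy":0,"dz":0,"wx":0,"wy":0,"wz":105.5,"jaw":-0.1},{"dx":0,"dy":0,"dz":0,"wx":0,"wy":0,"wz":105.5,"jaw":-0.1},{"dx":0,"dy":0,"dz":0,"wx":0,"wy":0,"wz":105.5,"jaw":-0.1}]'|grep gap; python3 go.py .5155 .1298 .114 86.9
```

```text
finger_gap: 0.0501
t 46.625 pos [0.5156 0.1296 0.1501] yaw 106.72 gap 0.0501 F [ 0.2  0.1 -0.5] T [-0.04 -0.09 -0.02] q6 -0.157
dxyz [ 0.2 -0.  36.1] w [-1.000e-02  5.000e-02  1.982e+01]
```

```bash
python3 -m creep '[{"dx":0.2,"dy":0,"dz":0,"wx":0,"wy":0,"wz":19.8,"jaw":-0.1},{"dx":0.2,"dy":0,"dz":10,"wx":0,"wy":0,"wz":19.8,"jaw":-0.1},{"dx":0.2,"dy":0,"dz":36,"wx":0,"wy":0,"wz":19.8,"jaw":-0.1},{"dx":0.2,"dy":0,"dz":36,"wx":0,"wy":0,"wz":19.8,"jaw":1},{"dx":0.2,"dy":0,"dz":36,"wx":0,"wy":0,"wz":19.8,"jaw":1},{"dx":0.2,"dy":0,"dz":36,"wx":0,"wy":0,"wz":19.8,"jaw":1},{"dx":0.2,"dy":0,"dz":36,"wx":0,"wy":0,"wz":19.8,"jaw":1},{"dx":0.2,"dy":0,"dz":36,"wx":0,"wy":0,"wz":10,"jaw":1}]'|grep gap; python3 go.py .5155 .1298 .114 211.5
python3 -m creep '[{"dx":0,"dy":0,"dz":0,"wx":0,"wy":0,"wz":-10,"jaw":1},{"dx":0,"dy":0,"dz":0,"wx":0,"wy":0,"wz":-20,"jaw":1},{"dx":0,"dy":0,"dz":0,"wx":0,"wy":0,"wz":-30,"jaw":1},{"dx":0,"dy":0,"dz":0,"wx":0,"wy":0,"wz":-40,"jaw":1},{"dx":0,"dy":0,"dz":0,"wx":0,"wy":0,"wz":-50,"jaw":1},{"dx":0,"dy":0,"dz":0,"wx":0,"wy":0,"wz":-60,"jaw":1},{"dx":0,"dy":0,"dz":0,"wx":0,"wy":0,"wz":-70,"jaw":1},{"dx":0,"dy":0,"dz":0,"wx":0,"wy":0,"wz":-80,"jaw":1}]'|grep gap; python3 go.py .5155 .1298 .114 211.5
```

```text
finger_gap: 0.0213
t 47.625 pos [0.5156 0.1299 0.1149] yaw 96.88 gap 0.0213 F [-2.6  0.6  5.8] T [ 0.01  0.41 -0.13] q6 0.015
dxyz [-0.1 -0.1  0.9] w [-2.0000e-02  6.0000e-02 -1.1462e+02]
finger_gap: 0.0215
t 48.625 pos [0.5153 0.1297 0.1151] yaw 177.21 gap 0.0215 F [-1.  -1.6 -3.7] T [-0.27  0.08 -0.15] q6 -1.387
dxyz [-0.2  0.1  1.1] w [ -0.05  -0.   -34.29]
```

```bash
python3 -m creep '[{"dx":0,"dy":0,"dz":0,"wx":0,"wy":0,"wz":-10,"jaw":1},{"dx":0,"dy":0,"dz":0,"wx":0,"wy":0,"wz":-20,"jaw":1},{"dx":0,"dy":0,"dz":0,"wx":0,"wy":0,"wz":-30,"jaw":1},{"dx":0,"dy":0,"dz":0,"wx":0,"wy":0,"wz":-34.3,"jaw":1},{"dx":0,"dy":0,"dz":0,"wx":0,"wy":0,"wz":-34.3,"jaw":-0.1},{"dx":0,"dy":0,"dz":0,"wx":0,"wy":0,"wz":-34.3,"jaw":-0.1},{"dx":0,"dy":0,"dz":-40,"wx":0,"wy":0,"wz":-34.3,"jaw":-0.1},{"dx":0,"dy":0,"dz":-90,"wx":0,"wy":0,"wz":-34.3,"jaw":-0.1}]'|grep gap; python3 go.py .38 -.28 .213 211.5
```

```text
finger_gap: 0.0499
t 49.625 pos [0.5147 0.1297 0.2057] yaw -148.57 gap 0.0499 F [1.1 0.2 0.7] T [ 0.13 -0.14  0.  ] q6 -1.984
dxyz [ 328.6 -279.4   -6.7] w [-0.   -0.11 -0.07]
```

```bash
python3 -m creep '[{"dx":329,"dy":-279,"dz":-8,"wx":0,"wy":0,"wz":0,"jaw":-0.1},{"dx":329,"dy":-279,"dz":-8,"wx":0,"wy":0,"wz":0,"jaw":-0.1},{"dx":329,"dy":-279,"dz":-8,"wx":0,"wy":0,"wz":0,"jaw":-0.1},{"dx":329,"dy":-279,"dz":-8,"wx":0,"wy":0,"wz":0,"jaw":-0.1},{"dx":329,"dy":-279,"dz":-8,"wx":0,"wy":0,"wz":0,"jaw":-0.1},{"dx":329,"dy":-279,"dz":-8,"wx":0,"wy":0,"wz":0,"jaw":-0.1},{"dx":329,"dy":-279,"dz":-8,"wx":0,"wy":0,"wz":0,"jaw":-0.1},{"dx":329,"dy":-279,"dz":-8,"wx":0,"wy":0,"wz":0,"jaw":-0.1}]'|grep pos
python3 - <<'E'
from h import *
cv2.imwrite('pics/scene11.png',vision.grab_frame('scene'));cv2.imwrite('pics/top11.png',vision.grab_frame('top'))
a=cv2.imread('pics/scene11.png')[150:290,255:445];b=cv2.imread('pics/top11.png')[95:235,220:410]
cv2.imwrite('pics/c11.png',cv2.resize(np.hstack([a,b]),None,fx=2.1,fy=2.1,interpolation=cv2.INTER_CUBIC))
E
python3 sens.py 11;python3 go.py .38 -.28 .213 211.5|head -1
```

```text
tool_pos: [0.3785, -0.2833, 0.2147]
base [[0.7, -3.4], [-0.0104, 0.0163]]
nearz 3mm [[2.1, -2.3], [-0.0009, 0.0176]]
nearz -2mm [[-0.3, -4.1], [-0.0169, 0.0155]]
tight cal [[0.5, -3.6], [-0.0117, 0.0164]]
loose cal [[1.5, -2.8], [-0.005, 0.0172]]
edges strong [[1.0, -3.0], [-0.0075, 0.016]]
edges weak [[-0.1, -4.2], [-0.0167, 0.0164]]
clicks+.4 [[0.5, -3.7], [-0.0122, 0.017]]
outline off .0 [[-2.6, -5.2], [-0.03, 0.0103]]
outline off .8 [[2.2, -2.6], [-0.0016, 0.0192]]
no top front [[0.1, -3.9], [-0.015, 0.016]]
no scene near [[3.3, -0.8], [0.0099, 0.0164]]
top only edges [[5.1, 6.8], [0.0458, -0.0065]]
scene only edges [[0.5, -4.2], [-0.0142, 0.0188]]
t 50.725 pos [ 0.3792 -0.28    0.2144] yaw -148.72 gap 0.0503 F [0.2 1.2 0.2] T [ 0.13 -0.11 -0.01] q6 -2.878
```

View pics/c11.png

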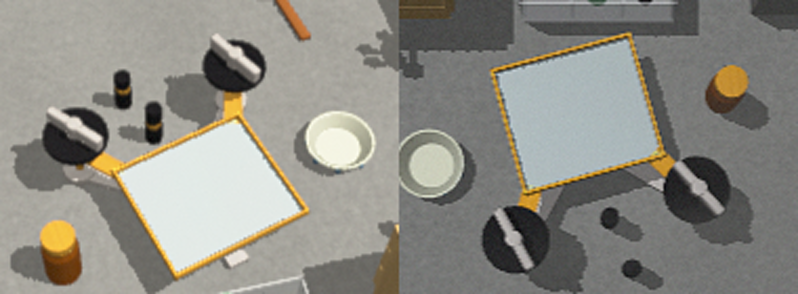

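```bash
cat > disc.py <<'E'
from fit import *
import fit
def disc(im,n,c):
    u=proj(n,[[*c,.1]])[0];x,y=u.astype(int);r=24
    g=im[y-r:y+r+1,x-r:x+r+1];m=(g.max(2)<62).astype(np.uint8)*255
    k=cv2.connectedComponentsWithStats(m)
    m=(k[1]==1+np.argmax(k[2][1:,4])).astype(np.uint8)*255
    cs=max(cv2.findContours(m,cv2.RETR_EXTERNAL,cv2.CHAIN_APPROX_NONE)[0],key=len)
    # keep points close to model-free ellipse: two-pass
    h=cs[:,0].astype(np.float32);e=cv2.fitEllipse(h)
    for _ in range(6):
        a=np.radians(e[2]);d=h-e[0];q=np.c_[d@[np.cos(a),np.sin(a)]/(e[1][0]/2),d@[-np.sin(a),np.cos(a)]/(e[1][1]/2)]
        rr=np.linalg.norm(q,axis=1);h2=h[np.abs(rr-1)<.08]
        if len(h2)<20: break
        e=cv2.fitEllipse(h2)
    return np.array(e[0])+[x-r,y-r],np.round(e[1],1),len(h2)
x0=np.array([.6525,.0392,.264,0,0])
for t in ('0','3','5','11'):
    o=[]
    for nm,c in (('L',(.5145,.130)),('R',(.581,-.111))):
        a=disc(cv2.imread(f'pics/scene{t}.png'),'scene',c);b=disc(cv2.imread(f'pics/top{t}.png'),'top',c)
        p,e=tri(a[0],b[0]);o.append(p);print(t,nm,p.round(4),round(e,4),a[1:],b[1:])
    L={n:outline(cv2.imread(f'pics/{n}{t}.png'),n,x0) for n in('scene','top')}
    def cor(n,k1,k2):
        (a,na,_),(b,nb,_)=L[n][k1],L[n][k2];return np.linalg.solve([na,nb],[na@a,nb@b])
    C4={k:tri(cor('scene',*k),cor('top',*k)) for k in (('front','left'),('front','right'),('back','left'),('back','right'))}
    print({k[0][0]+k[1][0]:(v[0].round(4).tolist(),round(v[1],4)) for k,v in C4.items()})
E
python3 disc.py
```

```text
0 L [0.5183 0.118  0.0988] 0.0192 (array([23.2, 28.5]), 73) (array([14.7, 36.1]), 26)
0 R [ 0.5653 -0.11    0.0435] 0.0257 (array([13.7, 30.1]), 24) (array([14.2, 30.8]), 24)
{'fl': ([0.5757, 0.1216, 0.0654], np.float64(0.004)), 'fr': ([0.6294, -0.0731, 0.06], np.float64(0.004)), 'bl': ([0.7501, 0.1713, 0.0755], np.float64(0.001)), 'br': ([0.8038, -0.0248, 0.0744], np.float64(0.003))}
3 L [0.518  0.1184 0.0983] 0.0187 (array([23.2, 28.5]), 73) (array([15.2, 32.7]), 25)
3 R [ 0.5675 -0.112   0.0425] 0.0231 (array([14.1, 30.4]), 25) (array([14.8, 30.4]), 23)
{'fl': ([0.5766, 0.1213, 0.0735], np.float64(0.0045)), 'fr': ([0.6294, -0.073, 0.0578], np.float64(0.0033)), 'bl': ([0.7517, 0.1709, 0.0762], np.float64(0.0003)), 'br': ([0.8053, -0.0247, 0.061], np.float64(0.0016))}
5 L [0.519  0.118  0.0997] 0.0188 (array([23.3, 28.4]), 73) (array([14.9, 34.2]), 26)
5 R [ 0.5774 -0.1004  0.0823] 0.0243 (array([25.6, 29.8]), 78) (array([12.6, 33.7]), 23)
{'fl': ([0.5768, 0.1222, 0.0713], np.float64(0.0042)), 'fr': ([0.63, -0.0728, 0.0685], np.float64(0.0039)), 'bl': ([0.7518, 0.1719, 0.0635], np.float64(0.0003)), 'br': ([0.8047, -0.0245, 0.0641], np.float64(0.0031))}
11 L [0.5241 0.1184 0.1055] 0.0146 (array([23. , 28.3]), 79) (array([14.5, 31.7]), 23)
11 R [ 0.5665 -0.111   0.0438] 0.0259 (array([14.5, 29.8]), 18) (array([13.6, 34.3]), 25)
{'fl': ([0.5766, 0.1218, 0.0716], np.float64(0.0043)), 'fr': ([0.6299, -0.0727, 0.0664], np.float64(0.0043)), 'bl': ([0.7515, 0.1714, 0.0672], np.float64(0.001)), 'br': ([0.8052, -0.0246, 0.0639], np.float64(0.0018))}
```

```bash
cat > disc2.py <<'E'
from fit import *
def disc(im,n,c,th):
    u=proj(n,[[*c,.1]])[0];x,y=np.round(u).astype(int);r=24;S=6
    g=cv2.resize(im[y-r:y+r+1,x-r:x+r+1],None,fx=S,fy=S,interpolation=cv2.INTER_LINEAR)
    m=(g.max(2)<th).astype(np.uint8)*255
    yy,xx=np.mgrid[:m.shape[0],:m.shape[1]];m[np.hypot(xx-r*S,yy-r*S)>20*S]=0
    k=cv2.connectedComponentsWithStats(m);m[:]=0
    for i in range(1,k[0]):
        if k[2][i,4]>60*S*S: m[k[1]==i]=255
    P=np.concatenate([q[:,0] for q in cv2.findContours(m,cv2.RETR_EXTERNAL,cv2.CHAIN_APPROX_NONE)[0]])
    H=cv2.convexHull(P);d=np.array([abs(cv2.pointPolygonTest(H,(float(a),float(b)),True)) for a,b in P])
    e=cv2.fitEllipse(P[d<1.5].astype(np.float32))
    return (np.array(e[0])+.5)/S-.5+[x-r,y-r],np.round(np.array(e[1])/S,1)
if __name__=='__main__':
  for th in (50,60):
   for t in ('0','3','5','11'):
    for nm,c in (('L',(.5145,.130)),('R',(.581,-.111))):
        a=disc(cv2.imread(f'pics/scene{t}.png'),'scene',c,th);b=disc(cv2.imread(f'pics/top{t}.png'),'top',c,th)
        p,e=tri(a[0],b[0]);print(th,t,nm,p.round(4),round(e,4),a[0].round(1),a[1],b[0].round(1),b[1])
E
python3 disc2.py
```

```text
50 0 L [0.5136 0.1311 0.0903] 0.0029 [366.  181.4] [23.6 28.6] [275.2 208.9] [31.2 31.5]
50 0 R [ 0.5797 -0.1099  0.0915] 0.0036 [290.6 214.3] [25.  29.8] [360.7 185. ] [29.7 30.8]
50 3 L [0.5137 0.1311 0.0903] 0.0029 [366.  181.4] [23.6 28.6] [275.2 208.8] [31.1 31.6]
50 3 R [ 0.5808 -0.1112  0.0907] 0.003 [290.4 214.8] [25.8 29.8] [361.2 184.7] [30.2 30.8]
50 5 L [0.5136 0.131  0.0903] 0.0028 [366.  181.4] [23.5 28.5] [275.2 208.9] [31.2 31.5]
50 5 R [ 0.5806 -0.1112  0.0903] 0.0031 [290.4 214.8] [25.9 29.9] [361.2 184.8] [30.4 30.8]
50 11 L [0.5136 0.1288 0.0812] 0.0095 [364.  183.4] [18.8 26. ] [275.2 208.8] [31.1 31.4]
50 11 R [ 0.5816 -0.1107  0.0921] 0.0037 [290.4 214.8] [25.6 29.9] [361.  184.4] [29. 31.]
60 0 L [0.5135 0.1309 0.0902] 0.0025 [366.  181.3] [23.9 29. ] [275.3 208.9] [31.6 32. ]
60 0 R [ 0.5786 -0.1104  0.09  ] 0.0026 [290.6 214.3] [25.4 30.3] [361.  185.6] [31.2 31.4]
60 3 L [0.5135 0.1309 0.0902] 0.0025 [366.  181.3] [23.9 29. ] [275.3 208.9] [31.6 32. ]
60 3 R [ 0.5802 -0.1115  0.0901] 0.0026 [290.3 214.8] [26.2 30.2] [361.3 185. ] [31.  31.4]
60 5 L [0.5135 0.1309 0.0902] 0.0025 [366.  181.3] [23.9 28.9] [275.3 208.9] [31.6 32. ]
60 5 R [ 0.5802 -0.1115  0.0899] 0.0027 [290.3 214.8] [26.2 30.4] [361.3 185. ] [31.2 31.2]
60 11 L [0.5137 0.1309 0.0903] 0.0027 [366.  181.4] [23.8 28.8] [275.3 208.9] [31.5 32. ]
60 11 R [ 0.5801 -0.1113  0.0899] 0.0026 [290.4 214.8] [26.  30.4] [361.3 185. ] [31.1 31.2]
```

The vision fit still reads about 3 mm low on the right, but hard stops can't be overrun. The left ear came down 19 mm from its top stop and the right came up 19 mm from its bottom stop, and the pictures confirm both wing angles. That makes the stops the stronger evidence. The arm is clear, and the lipsticks, dish and perfume look unmoved in the crops. Handing in.

Run:
```python
from h import *
a=cv2.imread('pics/top0.png').astype(int);b=cv2.imread('pics/top11.png').astype(int)
for n,(x,y) in dict(lipA=(320,199),lipB=(331,223),dish=(235,173),perf=(376,136),fan=(485,175),mirror=(237,288),cup=(150,210)).items():
    print(n,np.abs(a-b)[y-14:y+15,x-14:x+15].mean().round(1))
print(manip.close_job())
```

```text
lipA 3.6
lipB 2.5
dish 2.2
perf 2.5
fan 2.4
mirror 2.4
cup 3.7
the job is handed in; nothing more can be done
None
```

I handed the job in at about 51 s of the 67 s. By the end-stop count both corners are level, to about 0.5 mm at each ear. My last camera check disagreed on the right corner, and no verdict was reported.

- **What I did:** I pinched each wing from above and turned both knobs clockwise by the first camera estimate, about 180° left and 227° right. The camera then read 0.005 rad of tilt but was only good to about ±0.01 rad. So I turned the right knob to its lower stop and the left knob to its upper stop. Torque rose to 0.44 and 1.0 N m there, against about 0.13 while turning. From each stop I turned back 285°, which is 19 mm, then released and moved clear.
- **What agreed:** The final wing angles in the pictures, about 44° right and 30° left, fit the count within about 2.5°. The top-view patches around all seven bystanders show no visible movement. I never deliberately touched the tray.
- **What disagreed:** The last two-camera fit gave the left ear +0.7 mm and the right ear −3.4 mm, a tilt of about 0.019 rad, which would be outside the limit. I trusted the stops. The left ear cannot be above level after coming 19 mm down from its top stop, and the right cannot be below level after coming 19 mm up from its bottom stop. The fit also moved by millimetres when I changed its assumptions.

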